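# Hold a sample slide flush on the sloped sensor stage

## Task

First turn the knob on the grey control box clockwise until it clicks over its detent into the far position. Then pick up the orange-tabbed sample slide and, without ever letting go of it at the stage, hold its metal plate flush, square and centred against the sloped brass face of the sensor head, pressing gently so that the sprung face clearly gives way a few millimetres but does not bottom out; finish while still gripping it and pressing. Leave the blue-tabbed slide, the amber jar and the white screw box where they are.

Things in the scene. Friction and masses are not known exactly. Their poses are not given: they have to be found in the camera images.
- selector (a joint): angle of the black knob, rad: about 0 at the start, 1.2 at the far stop; grows as the knob turns clockwise seen from above. A sprung detent resists up to about 0.12 N m to half-way (0.6), after which it snaps on towards 1.2 by itself
- selector_grip (a point): point on the vertical axis of the knob, at the height to grip, 37 mm above the top of the grey control box (154 x 174 mm, 70 mm high, fixed and level). The knob has a straight bar grip lying along this frame's x axis (the frame turns with the knob), 46 mm long, 14 mm thick along y, its top 7 mm above this point, the disc under it 23 mm below this point: close the fingers along y
- stage_face (a point): centre of the sloped brass face (70 mm along x, 56 mm along y) of the fixed sensor head, 80 to 95 mm above the table; z is the outward normal, y is level, -x points down the slope; at yaw 0 it looks up and towards the robot. Its slope is clamped at 0.3 to 0.6 rad from level, different each time. It is sprung and gives straight back along -z. The two grey cheeks beside it stay below the face
- stage (a joint): how far the sprung brass face is pushed back, m: 0 at rest, 0.010 at the hard stop; it starts to yield at about 2 N and takes 0.7 N more for each mm
- orange_slide_center (a point): centre of the orange-tabbed sample slide (half-way up, 25 mm above its flat underside). The slide is an aluminium plate 60 mm (x) by 46 mm (y), 5 mm thick, underside flat, with an upright tab in the middle of its top: 36 mm along x, 12 mm thick along y, reaching to 50 mm above the underside. z points up out of the plate; pinch the tab along y. 60 to 120 g. Lies flat on the tray
- blue_slide_center (a point): centre of the blue-tabbed slide, same shape and size, on the same tray; a bystander
- vial_center (a point): centre of a loose amber jar, 32 mm across, 60 mm tall; a bystander
- screw_box_center (a point): centre of a loose white open box, 70 x 90 mm, 30 mm high; a bystander
- tray: fixed black rubber tray, 200 mm (x) by 90 mm (y), 8 mm thick, origin under its centre; the slides lie on it 92 mm apart along its x, either way round
There are look-alikes about, which are no part of the job. What is shaped like the part that bears orange_slide_center but red is not meant.

How it is judged:
On the way, in this order (a step that is already met when the one before it is completed fails the run):
1. the knob has clicked over into its far position (value of joint selector above 0.95 rad), for 0.2 s.
2. the orange slide is lifted in the gripper (height (world z) of orange_slide_center above 0.06 m and contact force between the fingers and orange_slide above 1 N), for 0.2 s.
3. the orange slide is flush on the sprung face and presses it in (value of joint selector above 0.95 rad and contact force between the fingers and orange_slide above 1 N and angle between the z axis of orange_slide_center and the z axis of stage_face, either way round below 0.05 rad and angle between the x axis of orange_slide_center and the x axis of stage_face, either way round below 0.15 rad and x of orange_slide_center in the frame of stage_face between -0.008 and 0.008 m and y of orange_slide_center in the frame of stage_face between -0.008 and 0.008 m and z of orange_slide_center in the frame of stage_face between 0.023 and 0.027 m and value of joint stage between 0.0015 and 0.0085 m and contact force between orange_slide and stage above 1.5 N and linear speed of orange_slide below 0.02 m/s), for 0.3 s.
At the end, for the whole second after the job is handed in: Knob over 0.95 rad; fingers grip the orange slide (over 1 N); its plate flush on the brass face (within 0.05 rad, 2 mm, over 1.5 N), square within 0.15 rad, centred within 8 mm in x and y; sprung face pushed in 1.5 to 8.5 mm; slide still (all of step 3); the arm keeps its last pose, push and grip.
It fails at once if the orange slide is let go at the stage (distance between orange_slide_center and stage_face below 0.045 m and contact force between the fingers and orange_slide below 0.1 N).
It fails at once if the slide is pressed hard on the stage (over 30 N) (contact force between orange_slide and stage above 30 N).
It fails at once if the blue slide is moved (distance of blue_slide_center from where it was at the start of the episode above 0.02 m).
It fails at once if the amber jar is moved (distance of vial_center from where it was at the start of the episode above 0.02 m).
It fails at once if the screw box is moved (distance of screw_box_center from where it was at the start of the episode above 0.02 m).
It also fails if it takes over 51 s, if anything falls off the work surface, if the arm or the gripper's body presses on something with over 40 N, if the wrist force passes 120 N, or if a joint passes its speed limit or range.

## Robot

A 7-joint arm with a two-finger parallel gripper is mounted at the origin on the work surface. World frame = base frame: x ahead of the robot, y to its left, z up, the work surface at z = 0. Lengths are in m, angles in rad, forces in N, time in s.
With the tool pointing down it reaches from about 0.425 to 0.925 m from the base axis. Payload 6.8 kg.
Tool frame: the origin (TCP) lies on the centre line of the jaws, within the pads' length; the fingertips stand bot.finger_overhang ahead of it and the grasp point (between the pads) lies 3 mm ahead of it (bot.finger_overhang is the distance from the TCP to the fingertips, in m); z points along the fingers, y is the direction in which the jaws open and shut (so a half turn about z gives the same grasp; the last joint's range is limited). The gripper opens to 85 mm and grips with 20 to 120 N. Pads are 22 mm wide; open, the fingers measure 114 mm over their backs; the gripper's body (76 mm by 85 mm) begins 54 mm behind the grasp point. The pads swing forward as they close: fully open they stand 13 mm farther back than shut.
Start: joints at [-1.343, 0.477, 0.022, 1.555, -0.011, 1.109, -0.083], TCP at [0.222, 0.637, 0.253] pointing down, gripper open.
Joint ranges: [-2.96, 2.96], [-0.34, 2.1], [-1.41, 1.46], [0.24, 2.44], [-1.37, 4.51], [0.17, 1.92], [-2.96, 2.96]. Speed limits (rad/s): [2.39, 2.39, 3.14, 3.14, 3.14, 3.14, 3.14].

## Interface

Orientations are given as a unit quaternion [w, x, y, z].
In Python, from station import bot gives the robot as it stands.
- The arm moves only by the tool drive_tool, never from a script. Its argument "increments" is text: rows parted by semicolons, each of 4 numbers parted by spaces: the shift along the world's x, y, z in m, then the turn about the world's z in rad. In form: tx ty tz spin; .... A call has 1 to 12 rows; each row shifts and turns the commanded pose from where the row before left it; what a row does not reach is not made up. A row lasts 1/12 s, in which the tool goes at most 41.7 mm and 7.16 degrees, less where a joint would pass 70% of its speed; a pose out of reach is approached as far as the arm can. A call is refused whole if a number of a shift passes 0.0417 or a number of a turn 0.125, either way. A call with a gripper value outside its range is refused whole. "grip" is the opening, from 0 (shut) to 1 (fully open), set as the call begins (left out, the last holds). The fingers move at their own pace and stop on an object; "squeeze" is the grip in N (left out, the last holds). Time passes only in rows, so rows that do not move let the fingers close. It gives the time, the measured TCP pose, the force and the opening at its end, in the units of the state.
- bot.get_obs(): the state, without advancing time (a new reading comes with each control period).
- bot.read_camera(name): name is "scene" or "top"; returns the picture (384x512x3 uint8, red, green, blue); there is no depth.
- bot.calibration(name): a dict with "fx", "fy", "cx", "cy" (pixels), "camera_from_world" (4x4, takes a point from world to camera coordinates). Camera axes: x right, y down, z forward; pixel columns grow to the right and rows downward; lengths in m; the calibration is good to about 2 mm. A picture is of the moment at which its call begins. calibration takes no time and is no camera call.
- bot.hand_in(): hands the job in, once; it reports no verdict.
The state is a dict: "t": time; "q": joint angles; "joint_vel": joint speeds; "joint_torque": joint torques, N m; "eef_pos": TCP position; "tool_rot": TCP orientation; "contact_force": force on the tool from outside, world axes, zero at the start; "torque": the same for the moment, N m; "gripper_width": opening from 0.0 (shut) to 1.0 (fully open).
Only numpy, scipy, OpenCV 4.12 (cv2) and the standard library are available. Lean on these libraries where they do the work, as an engineer would, in place of code of your own. Each camera call takes 0.05 s, during which the arm holds its last target.

## Working session

There is one attempt and no reset: what is moved stays moved. The work goes in short steps, Python scripts to look and compute and a tool call to move; the robot and the scene stay as the last step left them, time stands still between calls to the robot, and variables do not carry over. Pictures are saved under pics/ and viewed, and the job is handed in when it is done.

Besides the shell and the picture viewer there is one more tool, called by a JSON object that holds its "api" and its "payload". drive_tool: Moves the arm, as the interface text tells. Its arguments: {"type":"object","properties":{"increments":{"type":"string"},"grip":{"type":"number"},"squeeze":{"type":"number"}},"required":["increments"]}

```bash
ls; mkdir -p pics; cat > h.py <<'E'
import numpy as np, cv2
from station import bot
def cal(n):
    c=bot.calibration(n); K=np.array([[c['fx'],0,c['cx']],[0,c['fy'],c['cy']],[0,0,1]]); return K,np.array(c['camera_from_world'])
def ray(n,u,v):
    K,T=cal(n); d=np.linalg.inv(K)@[u,v,1]; R=T[:3,:3]; return -R.T@T[:3,3], R.T@d
def onz(n,u,v,z):
    o,d=ray(n,u,v); return o+d*(z-o[2])/d[2]
def proj(n,p):
    K,T=cal(n); c=T[:3,:3]@np.asarray(p)+T[:3,3]; q=K@c; return q[:2]/q[2]
def tri(a,b):
    (o1,d1),(o2,d2)=a,b; A=np.c_[d1,-d2]; s=np.linalg.lstsq(A,o2-o1,rcond=None)[0]
    p,q=o1+s[0]*d1,o2+s[1]*d2; return (p+q)/2,np.linalg.norm(p-q)
E
python3 - <<'E'
from h import *
print(bot.get_obs(), bot.finger_overhang)
for n in ('scene','top'):
    im=bot.read_camera(n); np.save(f'{n}0.npy',im)
    cv2.imwrite(f'pics/{n}0.png',cv2.resize(im[:,:,::-1],(800,600),interpolation=cv2.INTER_CUBIC))
    K,T=cal(n); print(n,K[0,0],K[1,1],K[0,2],K[1,2], ray(n,256,192))
E
```

```text
pics
{'t': 0.0, 'q': array([-1.34307278,  0.47779448,  0.02232652,  1.55646233, -0.0115343 ,
        1.10931384, -0.08310463]), 'joint_vel': array([ 5.32747558e-04,  2.89963758e-04,  7.75187807e-04,  1.56496512e-03,
       -1.38526860e-03, -5.26220755e-04,  5.22626384e-05]), 'joint_torque': array([ 1.97410518e-04, -5.96449149e+01,  1.60830639e+00, -2.81192887e+01,
        1.25406525e-02,  9.59708792e-03,  2.58707274e-05]), 'eef_pos': array([0.22225412, 0.63676341, 0.2523246 ]), 'tool_rot': array([-1.04561587e-04,  1.67117231e-01,  9.85936598e-01, -9.19394971e-04]), 'contact_force': array([-0.35812025,  0.90573519,  0.35070932]), 'torque': array([-0.01158316,  0.04968684,  0.04512938]), 'gripper_width': 0.9989345823261067} 0.022
scene 387.1275868431628 387.1275868431628 254.36571513965686 192.65304065380525 (array([ 1.01295303, -0.3707407 ,  0.83082303]), array([-0.46429566,  0.45546755, -0.75960484]))
top 433.87710983137174 433.87710983137174 260.45874039825947 193.89494927904147 (array([0.46591378, 0.06322168, 1.34714766]), array([ 0.09174698,  0.01778341, -0.99568616]))
```

View pics/scene0.png

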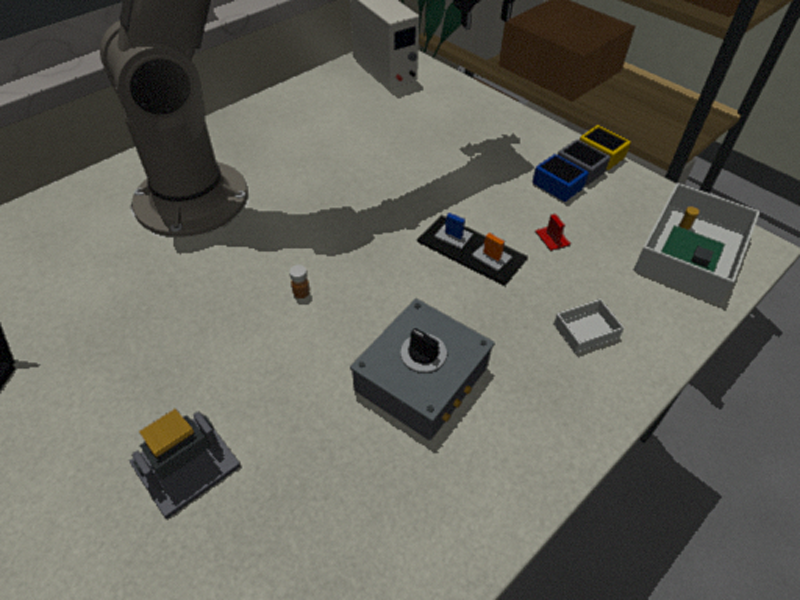

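View pics/top0.png

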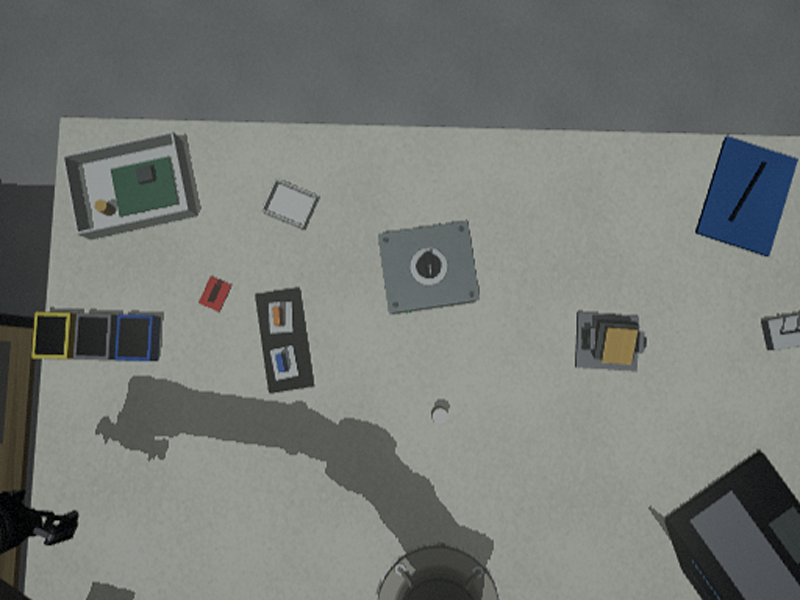

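```bash
python3 - <<'E'
from h import *
t=np.load('top0.npy')[:,:,::-1]; s=np.load('scene0.npy')[:,:,::-1]
def crop(im,u,v,w,n):
    c=im[v-w*3//8:v+w*3//8,u-w//2:u+w//2]; return cv2.resize(c,(400,300),interpolation=cv2.INTER_CUBIC)
# full-res coordinates = 0.64*view
a=crop(t,180,218,72,0); b=crop(t,394,218,64,0); c=crop(t,274,170,40,0); d=crop(s,110,290,96,0)
o=np.vstack([np.hstack([a,b]),np.hstack([c,d])]); o=np.clip(o*1.4,0,255).astype('uint8')
cv2.imwrite('pics/crops0.png',o)
a=crop(s,310,158,80,0); b=crop(s,270,228,104,0); cv2.imwrite('pics/crops1.png',np.clip(np.hstack([a,b])*1.4,0,255).astype('uint8'))
E
```

```text
(no output)
```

View pics/crops0.png

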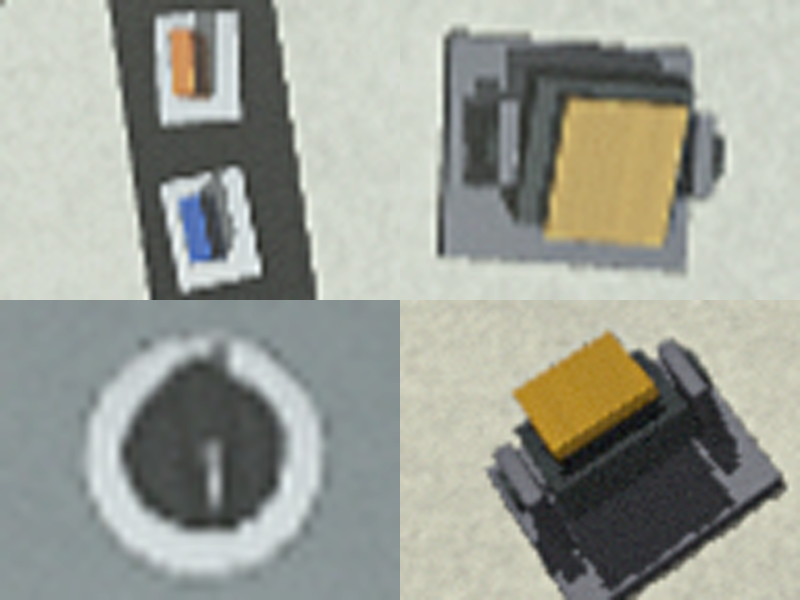

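View pics/crops1.png

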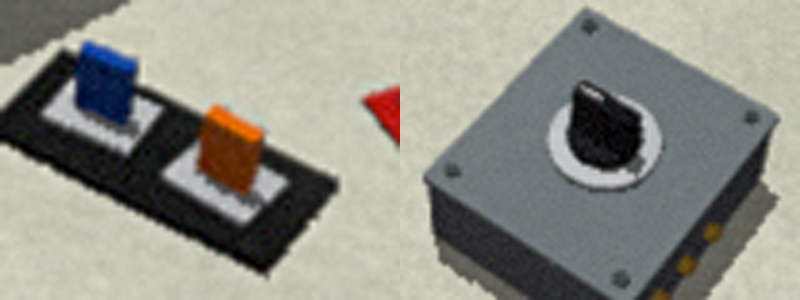

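```bash
python3 - <<'E'
from h import *
t=np.load('top0.npy'); s=np.load('scene0.npy')
def big(im,u,v,w,g):
    c=im[v-w*3//8:v+w*3//8,u-w//2:u+w//2,::-1].astype(float); c=cv2.resize(c,(400,300),interpolation=cv2.INTER_CUBIC); return np.clip(c*g,0,255).astype('uint8')
cv2.imwrite('pics/dark.png',np.hstack([big(t,274,170,32,4),big(s,272,222,40,4)]))
def comp(im,lo,hi,roi):
    h=cv2.cvtColor(im,cv2.COLOR_RGB2HSV); m=cv2.inRange(h,lo,hi); k=np.zeros_like(m); u0,v0,u1,v1=roi; k[v0:v1,u0:u1]=255; m&=k
    cs,_=cv2.findContours(m,cv2.RETR_EXTERNAL,cv2.CHAIN_APPROX_NONE); c=max(cs,key=cv2.contourArea); return m,c
for n,im,roi in(('top',t,(340,170,440,260)),('scene',s,(70,240,160,340))):
    m,c=comp(im,(10,90,60),(35,255,255),roi); r=cv2.minAreaRect(c); print(n,cv2.contourArea(c),r, cv2.boxPoints(r).tolist())
    h=cv2.cvtColor(im,cv2.COLOR_RGB2HSV)
    for e in(2,3,4,6): print(e,cv2.approxPolyDP(c,e,True)[:,0].tolist())
for n,im,roi in(('top',t,(150,180,210,255)),('scene',s,(260,130,345,185))):
    for nm,lo,hi in(('or',(5,120,80),(20,255,255)),('bl',(105,120,40),(125,255,255))):
        m,c=comp(im,lo,hi,roi); M=cv2.moments(c); print(n,nm,cv2.contourArea(c),M['m10']/M['m00'],M['m01']/M['m00'],cv2.boxPoints(cv2.minAreaRect(c)).round(1).tolist())
E
```

```text
top 396.5 ((396.0999755859375, 220.79998779296875), (19.65757179260254, 23.334524154663086), 8.130101203918457) [[384.719970703125, 230.95999145507812], [388.01995849609375, 207.8599853515625], [407.47998046875, 210.63998413085938], [404.17999267578125, 233.739990234375]]
2 [[389, 209], [385, 231], [403, 232], [407, 211]]
3 [[389, 209], [385, 231], [403, 232], [407, 211]]
4 [[389, 209], [385, 231], [403, 232], [407, 211]]
6 [[389, 209], [385, 231], [403, 232], [407, 211]]
scene 524.5 ((106.11538696289062, 275.923095703125), (19.414506912231445, 29.67646026611328), 56.3099365234375) [[88.3846206665039, 276.0769348144531], [113.0769271850586, 259.6153869628906], [123.84615325927734, 275.7692565917969], [99.15384674072266, 292.2308044433594]]
2 [[112, 262], [89, 276], [99, 291], [123, 276]]
3 [[112, 262], [89, 276], [99, 291], [123, 276]]
4 [[112, 262], [89, 276], [99, 291], [123, 276]]
6 [[112, 262], [89, 276], [99, 291], [123, 276]]
top or 30.0 176.5 202.0 [[175.0, 197.0], [178.0, 197.0], [178.0, 207.0], [175.0, 207.0]]
top bl 26.5 178.79874213836476 232.125786163522 [[176.1999969482422, 227.10000610351562], [179.60000610351562, 226.60000610351562], [181.3000030517578, 236.89999389648438], [177.89999389648438, 237.5]]
scene or 32.0 316.34375 152.421875 [[310.3999938964844, 151.10000610351562], [312.20001220703125, 148.0], [322.29998779296875, 153.6999969482422], [320.5, 156.89999389648438]]
scene bl 116.0 290.5158045977011 144.1192528735632 [[283.8999938964844, 150.89999389648438], [285.70001220703125, 136.60000610351562], [296.5, 137.89999389648438], [294.70001220703125, 152.1999969482422]]
```

View pics/dark.png

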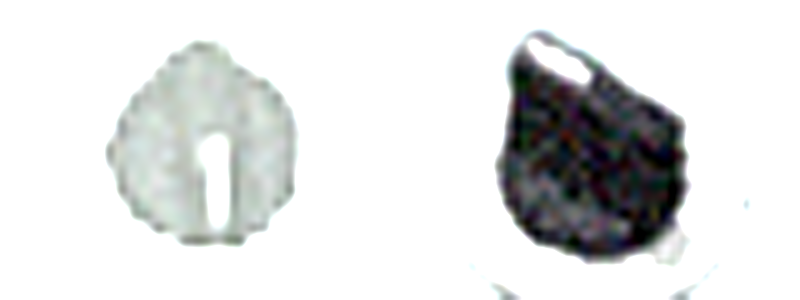

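```bash
python3 - <<'E'
from h import *
t=np.load('top0.npy'); s=np.load('scene0.npy')
def big(im,u,v,w,g):
    c=im[v-w//2:v+w//2,u-w//2:u+w//2,::-1].astype(float); c=cv2.resize(c,(400,400),interpolation=cv2.INTER_CUBIC)*g
    return np.clip(c,0,255).astype('uint8')
cv2.imwrite('pics/face.png',np.hstack([big(t,396,220,40,1.3),big(s,106,276,40,1.5)]))
E
```

```text
(no output)
```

View pics/face.png

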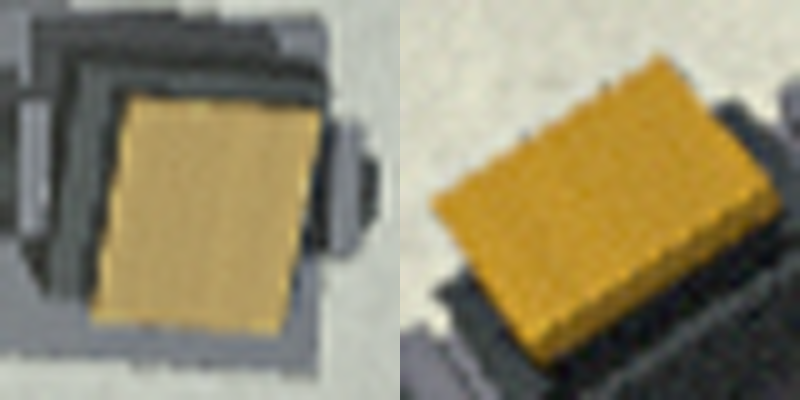

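```bash
python3 - <<'E'
from h import *
top=dict(A=(130,95),B=(322,108),C=(280,333),D=(92,324)); sc=dict(A=(375,187),B=(130,340),C=(32,203),D=(260,52))
f=lambda c,o:((c[0]+.5)/10-.5+o[0],(c[1]+.5)/10-.5+o[1])
P={}
for k in 'ABCD':
    p,e=tri(ray('top',*f(top[k],(376,200))),ray('scene',*f(sc[k],(86,256)))); P[k]=p; print(k,p.round(4),round(e,4))
c=sum(P.values())/4; print('c',c)
for a,b in('AB','BC','CD','DA'): print(a+b,(P[b]-P[a]).round(4),np.linalg.norm(P[b]-P[a]))
x=(P['A']+P['B']-P['C']-P['D'])/2; y=(P['A']+P['D']-P['B']-P['C'])/2
print('x',x,'slope',np.arctan2(x[2],np.hypot(*x[:2])),'yaw',np.arctan2(x[1],x[0]),'yawy',np.arctan2(-y[0],y[1]),'y',y)
n=np.cross(x,y);n/=np.linalg.norm(n);print('n',n,np.arccos(n[2]))
# knob
print('line', [onz('top',*g,0.114) for g in [((190+20)/12.5+258,(20+115)/12.5+158),((217)/12.5-.46+258,(225)/12.5-.46+158)]])
E
```

```text
A [ 0.5423 -0.2943  0.1038] 0.0024
B [ 0.5399 -0.3487  0.1055] 0.0023
C [ 0.4757 -0.347   0.0736] 0.0021
D [ 0.4768 -0.292   0.0746] 0.002
c [ 0.50869633 -0.32048683  0.08935623]
AB [-0.0024 -0.0543  0.0017] 0.05440487958864076
BC [-0.0642  0.0017 -0.0319] 0.07174187520401587
CD [0.0011 0.055  0.001 ] 0.055006308678475
DA [ 0.0655 -0.0023  0.0292] 0.07177797649230791
x [ 0.0648652  -0.00200451  0.03058804] slope 0.44045642136427254 yaw -0.030892807865619952 yawy -0.032133488953198674 y [ 0.00175688  0.05465557 -0.00035847]
n [-0.42594056  0.01962426  0.9045383 ] 0.4405006683776897
line [array([0.64778399, 0.03325938, 0.114     ]), array([0.62832379, 0.03249244, 0.114     ])]
```

```bash
python3 - <<'E'
from h import *
t=np.load('top0.npy'); s=np.load('scene0.npy')
g=cv2.cvtColor(t,cv2.COLOR_RGB2GRAY)
# dial: bright blob in box
roi=np.zeros_like(g); roi[150:190,255:293]=1
m=((g>150)&(roi>0)).astype('uint8')*255
cs,_=cv2.findContours(m,cv2.RETR_EXTERNAL,cv2.CHAIN_APPROX_NONE); c=max(cs,key=cv2.contourArea)
e=cv2.fitEllipse(c); print('dial',e, onz('top',*e[0],.071)); 
# dark knob
m=((g<75)&(roi>0)).astype('uint8')*255; m=cv2.morphologyEx(m,cv2.MORPH_CLOSE,np.ones((3,3)))
cs,_=cv2.findContours(m,cv2.RETR_EXTERNAL,cv2.CHAIN_APPROX_NONE); c=max(cs,key=cv2.contourArea); M=cv2.moments(c); print('knob',cv2.minAreaRect(c),onz('top',M['m10']/M['m00'],M['m01']/M['m00'],.095))
# pale line: subpixel
sub=g[158:182,262:288]; print(sub[8:20,6:18])
# box corners
P=[onz('top',a*.64,b*.64,.07) for a,b in((378,235),(467,221),(479,298),(390,313))]; P=np.array(P); print('box',P.round(3),P.mean(0))
# tray interior: slides
hs=cv2.cvtColor(t,cv2.COLOR_RGB2HSV)
for nm,r in(('or',(168,190,192,214)),('bl',(166,216,196,246))):
    k=np.zeros_like(g);k[r[1]:r[3],r[0]:r[2]]=1
    m=((g>80)&(k>0)).astype('uint8')*255; m=cv2.morphologyEx(m,cv2.MORPH_CLOSE,np.ones((5,5)))
    cs,_=cv2.findContours(m,cv2.RETR_EXTERNAL,cv2.CHAIN_APPROX_NONE); c=max(cs,key=cv2.contourArea); R=cv2.minAreaRect(c); B=cv2.boxPoints(R); W=np.array([onz('top',*b,.013) for b in B]); print(nm,R,W.mean(0)); print((np.roll(W,-1,0)-W).round(4))
    m2=((hs[...,1]>120)&(g>50)&(k>0)).astype('uint8')*255
    cs,_=cv2.findContours(m2,cv2.RETR_EXTERNAL,cv2.CHAIN_APPROX_NONE); c=max(cs,key=cv2.contourArea); print(' tab',cv2.minAreaRect(c),onz('top',*cv2.minAreaRect(c)[0],.058))
big=np.clip(cv2.resize(t[192:244,160:200,::-1],(480,600),interpolation=cv2.INTER_CUBIC)*1.3,0,255); sb=cv2.resize(s[130:175,275:335,::-1],(320,240),interpolation=cv2.INTER_CUBIC)
o=np.zeros((600,800,3),'uint8');o[:,:480]=big;o[:240,480:]=sb; 
kb=np.clip(cv2.resize(s[205:240,255:290,::-1].astype(float),(320,320),interpolation=cv2.INTER_CUBIC)*2.5,0,255);o[250:570,480:]=kb; cv2.imwrite('pics/c2.png',o)
E
```

```text
dial ((273.7847595214844, 171.02931213378906), (18.270395278930664, 20.667564392089844), 99.30579376220703) [0.64737504 0.03505959 0.071     ]
knob ((274.0384216308594, 169.69229125976562), (15.254256248474121, 15.531606674194336), 33.6900634765625) [0.64854437 0.03539108 0.095     ]
[[ 49  51  52  51  51  54  55  52  52  50  56  50]
 [ 54  54  57  51  51  54  56  52  53  46  57  55]
 [ 49  53  54  55  51  54  50  54  50  50  54  53]
 [ 54  56  53  53  50  55  69  90  53  46  52  53]
 [ 52  55  54  57  49  55  78 108  48  50  53  56]
 [ 54  54  56  50  47  52  65 107  47  48  55  53]
 [ 55  54  58  56  50  47  57 128  48  49  50  56]
 [ 49  57  54  53  50  49  59 140  48  50  49  54]
 [ 49  50  55  57  53  50  54 122  49  51  50  53]
 [ 74  48  51  55  53  50  53  89  49  49  54  56]
 [136 105  50  55  54  49  51  56  44  49  51  74]
 [156 144 133 104  56  43  45  56  43  56 136 137]]
box [[ 0.707  0.132  0.07 ]
 [ 0.739 -0.038  0.07 ]
 [ 0.591 -0.063  0.07 ]
 [ 0.558  0.104  0.07 ]] [0.648867   0.03372555 0.07      ]
or ((179.5, 203.0), (20.0, 15.0), 90.0) [0.54845418 0.32194559 0.013     ]
[[ 0.0013 -0.0464  0.    ]
 [-0.0618 -0.0026  0.    ]
 [-0.0013  0.0462  0.    ]
 [ 0.0618  0.0028  0.    ]]
 tab ((176.5, 202.0), (10.0, 3.0), 90.0) [0.54835    0.32229324 0.058     ]
bl ((178.0, 230.5), (24.0, 29.0), 0.0) [0.46395158 0.32283696 0.013     ]
[[ 0.0886  0.0041  0.    ]
 [ 0.002  -0.0739  0.    ]
 [-0.0885 -0.0037  0.    ]
 [-0.002   0.0734  0.    ]]
 tab ((178.7567596435547, 232.04054260253906), (10.52153491973877, 3.452378749847412), 80.53767395019531) [0.45941039 0.3116251  0.058     ]
```

View pics/c2.png

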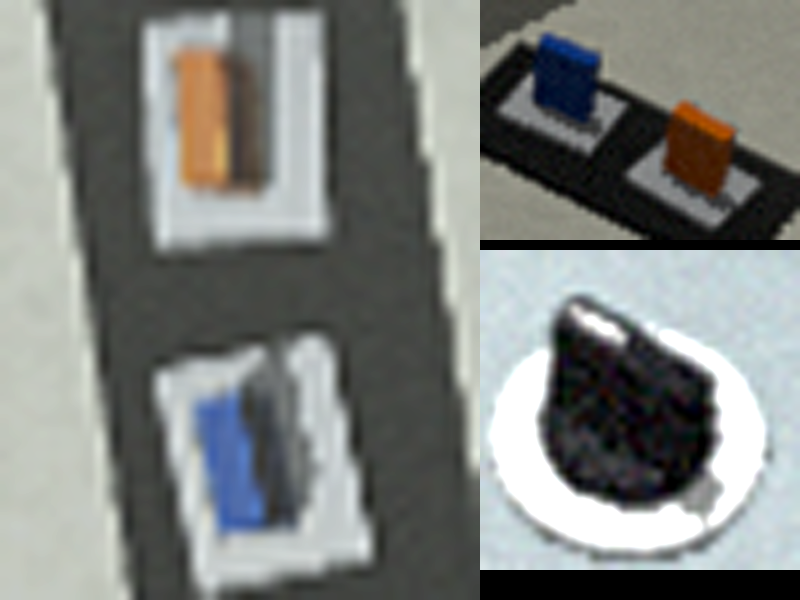

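{"api": "drive_tool", "payload": {"increments": "0.018 -0.025 0 0.02;0.018 -0.025 0 0.02;0.018 -0.025 0 0.02;0.018 -0.025 0 0.02;0.018 -0.025 0 0.02;0.018 -0.025 0 0.02;0.018 -0.025 0 0.02;0.018 -0.025 0 0.02;0.018 -0.025 0 0.02;0.018 -0.025 0 0.02;0.018 -0.025 0 0.02;0.018 -0.025 0 0.02", "grip": 1, "squeeze": 40}}

```text
t: 1.1
eef_pos: [0.4389, 0.3358, 0.2531]
tool_rot: [-0.0, 0.047, 0.999, -0.0]
contact_force: [0.9, 0.1, -0.3]
gripper_width: 1.003
```

{"api": "drive_tool", "payload": {"increments": "0.018 -0.025 0 0.02;0.018 -0.025 0 0.02;0.018 -0.025 0 0.02;0.018 -0.025 0 0.02;0.018 -0.025 0 0.02;0.018 -0.025 0 0.02;0.018 -0.025 0 0.02;0.018 -0.025 0 0.02;0.018 -0.025 0 0.02;0.018 -0.025 0 0.02;0.018 -0.025 0 0.02;0 0 0 0"}}

```text
t: 2.1
eef_pos: [0.6389, 0.0545, 0.253]
tool_rot: [0.001, -0.058, 0.998, -0.002]
contact_force: [0.7, -1.8, 0.5]
gripper_width: 0.998
```

{"api": "drive_tool", "payload": {"increments": "0.009 -0.02 0 0;0 0 -0.035 0;0 0 -0.035 0;0 0 -0.02 0;0 0 0 0;0 0 0 0"}}

```text
t: 2.6
eef_pos: [0.6446, 0.0424, 0.1623]
tool_rot: [-0.001, -0.062, 0.998, -0.0]
contact_force: [1.2, -0.3, 0.9]
gripper_width: 1.0
```

```bash
cat > look.py <<'E'
import sys
from h import *
# usage: look.py out us vs ws ut vt wt
o=[]
a=list(map(int,sys.argv[2:]))
for n,(u,v,w) in(('scene',a[:3]),('top',a[3:6])):
    im=bot.read_camera(n); np.save(n+'_l.npy',im)
    h=w*3//8
    x0=min(max(u-w//2,0),512-w); y0=min(max(v-h,0),384-2*h)
    c=im[y0:y0+2*h,x0:x0+w,::-1].astype(float)
    c=np.clip(cv2.resize(c,(400,300) if len(a)<7 else (800,600),interpolation=cv2.INTER_CUBIC)*1.5,0,255).astype('uint8'); o.append(c); print(n,'origin',x0,y0,'scale',400/w)
cv2.imwrite('pics/'+sys.argv[1],np.hstack(o)); 
s=bot.get_obs(); print(s['t'],s['eef_pos'],s['contact_force'],s['torque'],s['gripper_width'])
E
python3 look.py k1.png 270 215 120 274 165 90
```

```text
scene origin 210 170 scale 3.3333333333333335
top origin 229 132 scale 4.444444444444445
2.7 [0.64647579 0.04247128 0.16496719] [-0.04890905 -0.2919495   0.11722627] [-0.03139411 -0.02223448 -0.01568298] 1.0056280072911412
```

View pics/k1.png

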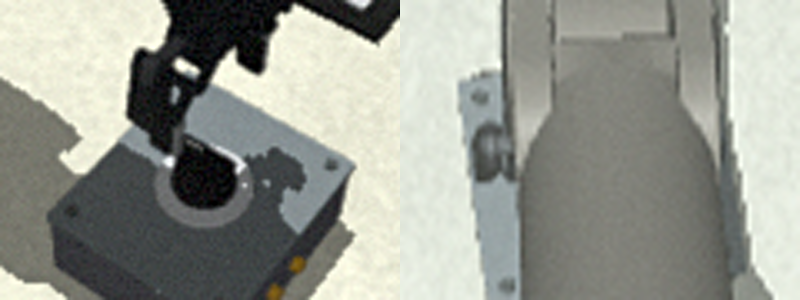

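{"api": "drive_tool", "payload": {"increments": "0.002 -0.008 0 0;0 0 -0.02 0;0 0 -0.02 0;0 0 -0.012 0;0 0 0 0;0 0 0 0"}}

```text
t: 3.2
eef_pos: [0.6476, 0.034, 0.1118]
tool_rot: [-0.0, -0.062, 0.998, -0.0]
contact_force: [0.6, 0.4, 0.7]
gripper_width: 1.001
```

```bash
python3 look.py k2.png 270 215 80 274 165 90
```

```text
scene origin 230 185 scale 5.0
top origin 229 132 scale 4.444444444444445
3.3 [0.64844371 0.034227   0.11275725] [-0.03890082 -0.27544533  1.2468362 ] [ 0.0016426  -0.08056275 -0.0185097 ] 0.9987281293479185
```

View pics/k2.png

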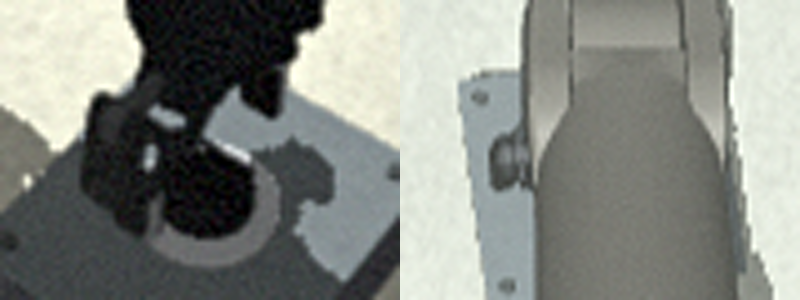

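{"api": "drive_tool", "payload": {"increments": "0 0 0 0;0 0 0 0;0 0 0 0;0 0 0 0;0 0 0 0;0 0 0 0;0 0 0 0;0 0 0 0", "grip": 0, "squeeze": 40}}

```text
t: 3.97
eef_pos: [0.6476, 0.0358, 0.1117]
tool_rot: [0.0, -0.063, 0.998, 0.001]
contact_force: [-1.8, 4.2, 4.0]
gripper_width: 0.157
```

{"api": "drive_tool", "payload": {"increments": "0 0 0 -0.1;0 0 0 -0.1;0 0 0 -0.1;0 0 0 -0.1;0 0 0 -0.1;0 0 0 -0.1;0 0 0 -0.1;0 0 0 -0.1;0 0 0 -0.1;0 0 0 -0.1;0 0 0 -0.1;0 0 0 -0.1"}}

```text
t: 4.97
eef_pos: [0.6485, 0.038, 0.1117]
tool_rot: [-0.0, 0.513, 0.859, 0.002]
contact_force: [1.5, 6.5, 3.0]
gripper_width: 0.152
```

{"api": "drive_tool", "payload": {"increments": "0 0 0 0;0 0 0 0;0 0 0 0;0 0 0 0"}}

```text
t: 5.3
eef_pos: [0.6485, 0.038, 0.1117]
tool_rot: [0.0, 0.51, 0.86, 0.002]
contact_force: [1.6, 7.0, 2.9]
gripper_width: 0.158
```

{"api": "drive_tool", "payload": {"increments": "0 0 0 0;0 0 0 0;0 0 0 0;0 0 0 0;0 0 0 0;0 0 0 0;0 0 0.03 0;0 0 0.04 0;0 0 0.04 0;-0.01 0.03 0.02 0.1;-0.01 0.03 0 0.1;-0.01 0.03 0 0.1", "grip": 1}}

```text
t: 6.3
eef_pos: [0.6182, 0.1246, 0.2436]
tool_rot: [0.002, 0.377, 0.926, 0.001]
contact_force: [-0.5, 0.7, -0.0]
gripper_width: 0.997
```

{"api": "drive_tool", "payload": {"increments": "-0.01 0.03 0 0.1;-0.01 0.03 0 0.1;-0.01 0.03 0 0.1;-0.01 0.03 0 0.1;-0.01 0.03 0 0.1;-0.01 0.03 0 0.1;-0.01 0.02 0 0.1;0 0 0 0.1;0 0 0 0;0 0 0 0"}}

```text
t: 7.13
eef_pos: [0.5477, 0.3235, 0.2412]
tool_rot: [0.0, -0.01, 1.0, -0.0]
contact_force: [0.7, 0.6, 1.2]
gripper_width: 1.0
```

```bash
python3 look.py k3.png 270 215 80 274 165 80; python3 - <<'E'
from h import *
s=bot.get_obs();print(s['tool_rot'],s['q'])
# orange plate: edges by corner clicks in c2.png (scale 12, origin 160,192)
f=lambda a,b:((a+.5)/12-.5+160,(b+.5)/(600/52)-.5+192)
W=np.array([onz('top',*f(*p),.013) for p in((145,18),(325,10),(328,237),(158,248))]);print(W.round(4),W.mean(0))
d=W[0]-W[3]+W[1]-W[2];print('yaw',np.arctan2(d[1],d[0]));e=W[0]-W[1]+W[3]-W[2];print(np.arctan2(-e[0],e[1]))
W=np.array([onz('top',*f(*p),.058) for p in((177,50),(225,48),(228,190),(184,188))]);print(W.round(4),W.mean(0))
E
```

```text
scene origin 230 185 scale 5.0
top origin 234 135 scale 5.0
7.2333 [0.5482269  0.32268433 0.24136758] [-0.62497159  0.04208372  0.02770343] [-0.03640209  0.01963537 -0.00201008] 0.9984988796468839
[ 1.89052267e-04 -9.51106892e-03  9.99954691e-01 -3.46478918e-04] [-0.81764269  0.43009819  0.25347756  1.68008031 -0.1201507   1.04679278
  1.06376214]
[[0.5784 0.3476 0.013 ]
 [0.5818 0.3014 0.013 ]
 [0.521  0.298  0.013 ]
 [0.5169 0.3415 0.013 ]] [0.54950464 0.32212067 0.013     ]
yaw 0.07760375536751385
0.08372662091484781
[[0.5665 0.3297 0.058 ]
 [0.5673 0.3178 0.058 ]
 [0.5306 0.3154 0.058 ]
 [0.5308 0.3264 0.058 ]] [0.54880019 0.32231423 0.058     ]
```

View pics/k3.png

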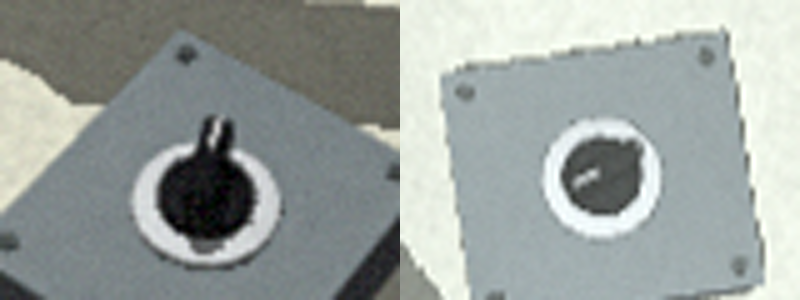

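{"api": "drive_tool", "payload": {"increments": "0.001 -0.001 -0.04 0.06;0 0 -0.04 0;0 0 -0.04 0;0 0 -0.03 0;0 0 -0.02 0;0 0 -0.014 0;0 0 -0.01 0;0 0 0 0;0 0 0 0", "grip": 1, "squeeze": 20}}

```text
t: 7.98
eef_pos: [0.5492, 0.3232, 0.0479]
tool_rot: [0.0, -0.042, 0.999, 0.0]
contact_force: [-0.3, 0.4, 0.2]
gripper_width: 1.0
```

```bash
python3 look.py s1.png 310 155 80 180 218 80
```

```text
scene origin 270 125 scale 5.0
top origin 140 188 scale 5.0
8.0833 [0.54962054 0.32377526 0.04894613] [ 0.07850612  0.70309259 -0.19282427] [-0.02663378 -0.05017063  0.06820962] 0.9996602792826581
```

View pics/s1.png

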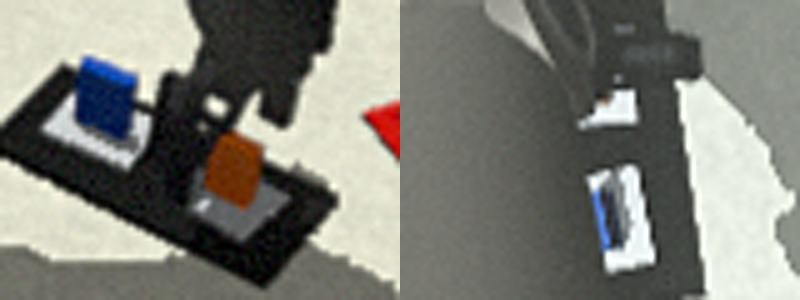

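{"api": "drive_tool", "payload": {"increments": "0 0 0 0;0 0 0 0;0 0 0 0;0 0 0 0;0 0 0 0;0 0 0 0;0 0 0 0;0 0 0 0;0 0 0 0", "grip": 0, "squeeze": 20}}

```text
t: 8.83
eef_pos: [0.5486, 0.3234, 0.0475]
tool_rot: [0.0, -0.042, 0.999, 0.0]
contact_force: [-0.9, 0.3, 2.5]
gripper_width: 0.138
```

{"api": "drive_tool", "payload": {"increments": "0 0 0.01 0;0 0 0.02 0;0 0 0.03 0;0 0 0.03 0;0 0 0.03 0;0 0 0.03 0;0 0 0 0;0 0 0 0"}}

```text
t: 9.5
eef_pos: [0.5494, 0.3238, 0.1998]
tool_rot: [0.002, -0.042, 0.999, 0.001]
contact_force: [-0.2, -1.0, -0.2]
gripper_width: 0.138
```

```bash
python3 look.py s2.png 310 130 100 180 218 80
```

```text
scene origin 260 93 scale 4.0
top origin 140 188 scale 5.0
9.6 [0.54769103 0.32296447 0.19667489] [ 0.06904615 -0.32651437 -0.9239008 ] [-0.0515021  -0.00524659  0.01072902] 0.13895010798126972
```

View pics/s2.png

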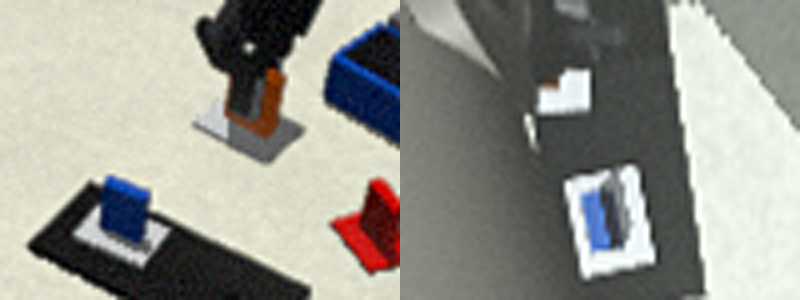

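{"api": "drive_tool", "payload": {"increments": "0 -0.03 0 0.01;0 -0.03 0 0.01;0 -0.03 0 0.01;0 -0.03 0 0.01;0 -0.03 0 0.01;0 -0.03 0 0.01;0 -0.03 0 0.01;0 -0.03 0 0.01;0 -0.03 0 0.01;0.002 -0.03 -0.02 0;0 -0.006 -0.03 0;0 0 -0.02 0"}}

```text
t: 10.6
eef_pos: [0.5485, 0.0134, 0.1245]
tool_rot: [-0.002, -0.084, 0.996, -0.001]
contact_force: [0.1, 1.9, -0.9]
gripper_width: 0.137
```

{"api": "drive_tool", "payload": {"increments": "0 0 0 0;0 0 0 0"}}

```text
t: 10.77
eef_pos: [0.5488, 0.0173, 0.1256]
tool_rot: [-0.002, -0.087, 0.996, -0.0]
contact_force: [0.8, 0.6, -1.1]
gripper_width: 0.133
```

```bash
python3 look.py s3.png 230 205 120 250 190 90
```

```text
scene origin 170 160 scale 3.3333333333333335
top origin 205 157 scale 4.444444444444445
10.8667 [0.55084146 0.01790204 0.12783878] [ 0.46621855  0.37745831 -0.16050828] [-0.03578337 -0.07351056 -0.01098484] 0.13506029761249325
```

View pics/s3.png

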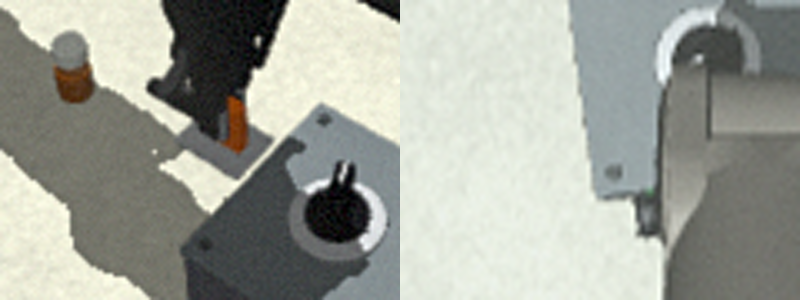

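```bash
python3 - <<'E'
from h import *
c,s=np.cos(.175),np.sin(.175); u=np.array([c,s,0]);v=np.array([-s,c,0])
P=np.array([.5495,.0175,.1265-.0395])
f=lambda p:((proj('scene',p)-[170,160])*3.333).round(0)
print('plate',[f(P+a*u*.03+b*v*.023) for a,b in((1,1),(1,-1),(-1,-1),(-1,1))])
B=np.array([.648,.0345,.07]); print('box near edge',f(B-.077*u+.087*v),f(B-.077*u-.087*v))
print('axis->edge', (B-.077*u-P)@u)
E
```

```text
plate [array([273., 140.]), array([235., 179.]), array([171., 141.]), array([210., 103.])]
box near edge [314.  99.] [172. 247.]
axis->edge 0.022955402421227098
```

{"api": "drive_tool", "payload": {"increments": "0.005 0.001 -0.006 0;0 0 -0.004 0;0 0 -0.003 0;0 0 0 0;0 0 0 0"}}

```text
t: 11.28
eef_pos: [0.5553, 0.0184, 0.1142]
tool_rot: [-0.0, -0.087, 0.996, -0.0]
contact_force: [-0.6, 0.7, -0.1]
gripper_width: 0.135
```

{"api": "drive_tool", "payload": {"increments": "0 0 -0.001 0;0 0 -0.001 0;0 0 -0.001 0;0 0 -0.001 0;0 0 0 0;0 0 0 0"}}

```text
t: 11.78
eef_pos: [0.5554, 0.0183, 0.1103]
tool_rot: [-0.0, -0.087, 0.996, 0.0]
contact_force: [0.5, -0.5, 0.3]
gripper_width: 0.136
```

```bash
python3 look.py s4.png 245 205 80 250 190 90
```

```text
scene origin 205 175 scale 5.0
top origin 205 157 scale 4.444444444444445
11.8833 [0.55543263 0.01829866 0.11032819] [ 0.46842444  0.62214508 -0.82128127] [0.01661317 0.00974483 0.02828478] 0.14119181899944752
```

View pics/s4.png

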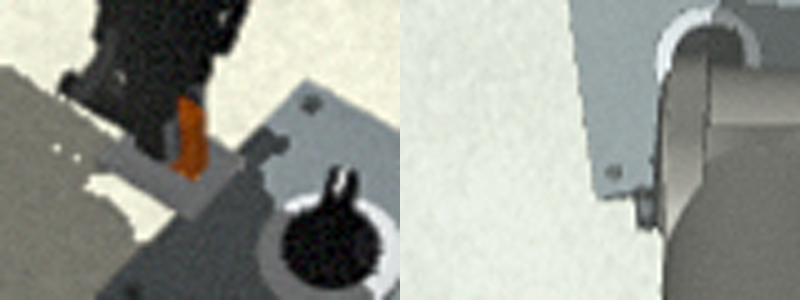

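{"api": "drive_tool", "payload": {"increments": "0 0 -0.001 0;0 0 -0.001 0;0 0 0 0;0 0 0 0"}}

```text
t: 12.22
eef_pos: [0.5556, 0.0183, 0.1094]
tool_rot: [0.0, -0.087, 0.996, 0.0]
contact_force: [-3.8, -1.0, 10.7]
gripper_width: 0.136
```

{"api": "drive_tool", "payload": {"increments": "-0.0013 -0.0002 -0.0013 0;-0.0013 -0.0002 -0.0013 0;0 0 0 0;0 0 0 0"}}

```text
t: 12.55
eef_pos: [0.5544, 0.0181, 0.108]
tool_rot: [0.002, -0.087, 0.996, 0.0]
contact_force: [-4.3, 0.3, 18.3]
gripper_width: 0.139
```

{"api": "drive_tool", "payload": {"increments": "-0.0013 -0.0002 -0.0013 0;-0.0013 -0.0002 -0.0013 0;0 0 0 0;0 0 0 0"}}

```text
t: 12.88
eef_pos: [0.5522, 0.0177, 0.1055]
tool_rot: [0.002, -0.087, 0.996, 0.0]
contact_force: [-2.8, 0.4, 15.9]
gripper_width: 0.134
```

```bash
python3 look.py s5.png 245 205 60 250 190 90
```

```text
scene origin 215 183 scale 6.666666666666667
top origin 205 157 scale 4.444444444444445
12.9833 [0.55227023 0.01770431 0.10548617] [-4.04113188 -0.65279411 16.60181151] [ 0.08863264  0.38833383 -0.00459029] 0.1378854208718557
```

View pics/s5.png

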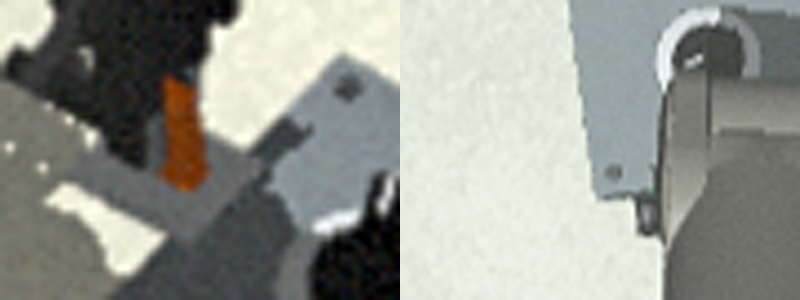

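{"api": "drive_tool", "payload": {"increments": "-0.0013 -0.0002 -0.0013 0;-0.0013 -0.0002 -0.0013 0;-0.0013 -0.0002 -0.0013 0;-0.0013 -0.0002 -0.0013 0;0 0 0 0;0 0 0 0"}}

```text
t: 13.48
eef_pos: [0.5474, 0.0169, 0.0999]
tool_rot: [0.003, -0.087, 0.996, 0.0]
contact_force: [-1.3, 0.2, 10.8]
gripper_width: 0.14
```

{"api": "drive_tool", "payload": {"increments": "-0.0013 -0.0002 -0.0013 0;-0.0013 -0.0002 -0.0013 0;-0.001 -0.0002 -0.001 0;0 0 0 0;0 0 0 0"}}

```text
t: 13.9
eef_pos: [0.5442, 0.0163, 0.0962]
tool_rot: [0.003, -0.087, 0.996, 0.0]
contact_force: [0.4, -0.7, 8.4]
gripper_width: 0.137
```

```bash
python3 look.py s6.png 240 205 60 250 190 90
```

```text
scene origin 210 183 scale 6.666666666666667
top origin 205 157 scale 4.444444444444445
14.0 [0.54427502 0.01633038 0.09615255] [ 0.64578675 -0.37070109  8.34783865] [ 0.09466378 -0.54369166  0.01105852] 0.1376052455524683
```

View pics/s6.png

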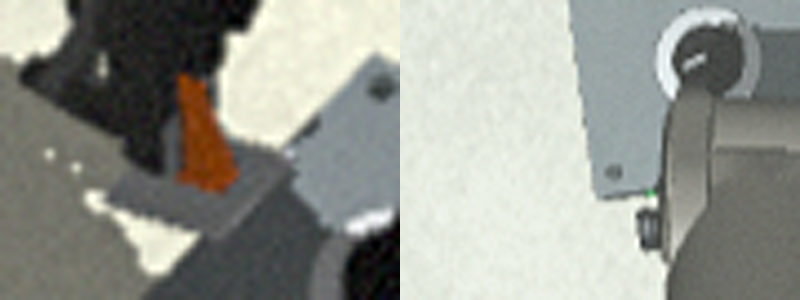

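{"api": "drive_tool", "payload": {"increments": "0 0 0.01 0;-0.005 0 0.03 0;-0.01 0 0.03 0;-0.01 0 0.03 0;0 0 0 0;0 0 0 0;0 0 0 0"}}

```text
t: 14.58
eef_pos: [0.5161, 0.0162, 0.1941]
tool_rot: [-0.0, -0.087, 0.996, 0.0]
contact_force: [0.6, 0.4, -1.4]
gripper_width: 0.139
```

```bash
python3 - <<'E'
from h import *
s=bot.get_obs(); print(s['eef_pos'],s['contact_force'],s['torque'],s['tool_rot']); print(proj('scene',s['eef_pos']-[0,0,.03]))
E
python3 look.py s7.png 225 180 60 250 210 90
```

```text
[0.51606679 0.01624467 0.1940757 ] [ 0.64929028  0.37974141 -1.40457379] [0.00113193 0.0303561  0.03646531] [-1.79474888e-04 -8.71170344e-02  9.96198061e-01  1.14629787e-04]
[225.96649691 173.76491262]
scene origin 195 158 scale 6.666666666666667
top origin 205 177 scale 4.444444444444445
14.6833 [0.51573978 0.01610743 0.19314258] [ 0.62569335 -0.1983543  -0.91531381] [-0.05803898  0.02039742  0.0142208 ] 0.13648583660917438
```

View pics/s7.png

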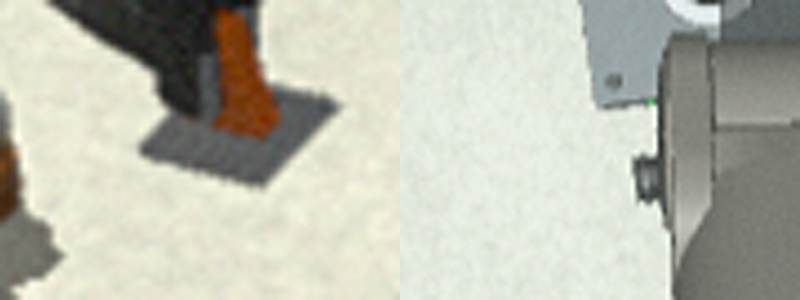

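```bash
cat > tilt.py <<'E'
from h import *
def tilt(p1,p2,yaw):
    n=np.cross(ray('scene',*p1)[1],ray('scene',*p2)[1]); u=np.array([np.cos(yaw),np.sin(yaw),0]); return np.arctan2(-n@u,n[2]) if n[2]>0 else np.arctan2(n@u,-n[2])
E
python3 - <<'E'
from h import *
from tilt import tilt
s=np.load('scene_l.npy'); g=cv2.cvtColor(s,cv2.COLOR_RGB2GRAY)
f=lambda a,b:((a+.5)/6.667-.5+195,(b+.5)/6.667-.5+158)
print(tilt(f(140,148),f(262,186),.175))
# front lower-left edge: subpixel crossings per column
pts=[]
for u in range(218,234):
    col=g[165:200,u].astype(float); k=np.where((col[1:]>125)&(col[:-1]<=125))[0]
    if len(k): k=k[-1]; pts.append((u,165+k+(125-col[k])/(col[k+1]-col[k])))
print(pts)
pts=np.array(pts,np.float32); 
vx,vy,x,y=cv2.fitLine(pts,cv2.DIST_HUBER,0,.01,.01).ravel(); print(vx,vy)
print(tilt((x,y),(x+10*vx,y+10*vy),.175))
c=s[155:195,205:255,::-1].astype(float)*2; cv2.imwrite('pics/s7b.png',np.clip(cv2.resize(c,(750,600),interpolation=cv2.INTER_CUBIC),0,255))
E
```

```text
0.30648840169283575
[(218, np.float64(181.66153846153847)), (219, np.float64(181.6417910447761)), (220, np.float64(181.77142857142857)), (221, np.float64(182.24242424242425)), (222, np.float64(182.64615384615385)), (223, np.float64(182.72131147540983)), (224, np.float64(183.26470588235293)), (225, np.float64(183.15625)), (226, np.float64(183.5873015873016)), (227, np.float64(183.703125)), (228, np.float64(184.26315789473685)), (229, np.float64(184.2)), (230, np.float64(184.6290322580645)), (231, np.float64(184.7391304347826)), (232, np.float64(185.28205128205127)), (233, np.float64(185.1764705882353))]
0.9702022 0.24229671
0.37123468884200056[ WARN:0@0.664] global loadsave.cpp:1063 imwrite_ Unsupported depth image for selected encoder is fallbacked to CV_8U.
```

View pics/s7b.png

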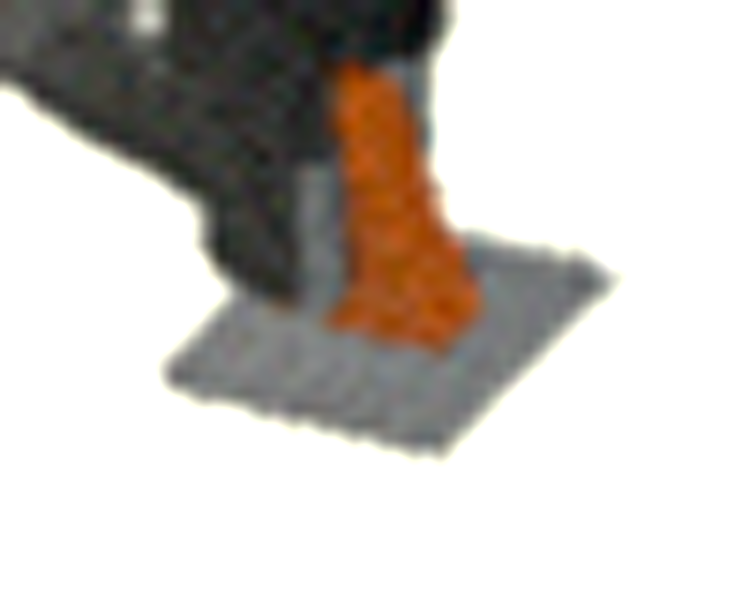

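```bash
python3 - <<'E'
from h import *
from tilt import tilt
f=lambda c:((c[0]+.5)/10-.5+86,(c[1]+.5)/10-.5+256)
for y in(-.05,-.031,-.01): print(tilt(f((32,203)),f((130,340)),y),tilt(f((260,52)),f((375,187)),y))
for yaw in(.165,.175,.185):
  for sl in(.25,.258,.265,.275): print(yaw,sl,tilt((219,181.6),(233,181.6+14*sl),yaw))
# edges of face in scene0 fit
s=np.load('scene0.npy'); h=cv2.cvtColor(s,cv2.COLOR_RGB2HSV); S=h[...,1].astype(float)
# left edge C->B : scan rows 278..289 first crossing of saturation
pts=[]
for v in range(278,289):
    r=S[v,80:115]; k=np.where((r[1:]>110)&(r[:-1]<=110))[0]
    if len(k): k=k[0]; pts.append((80+k+(110-r[k])/(r[k+1]-r[k]),v))
print(np.round(pts,1).tolist()); vx,vy,x,y=cv2.fitLine(np.array(pts,np.float32),cv2.DIST_HUBER,0,.01,.01).ravel(); print('CB',tilt((x,y),(x+10*vx,y+10*vy),-.031))
pts=[]
for v in range(263,273):
    r=S[v,100:135]; k=np.where((r[1:]<=110)&(r[:-1]>110))[0]
    if len(k): k=k[-1]; pts.append((100+k+(110-r[k])/(r[k+1]-r[k]),v))
print(np.round(pts,1).tolist()); vx,vy,x,y=cv2.fitLine(np.array(pts,np.float32),cv2.DIST_HUBER,0,.01,.01).ravel(); print('DA',tilt((x,y),(x+10*vx,y+10*vy),-.031))
E
```

```text
1.0080911147149192 0.5311380521848412
0.6514583308887093 0.4051689186113555
-0.14634496643915612 0.24825619429120288
0.165 0.25 0.3805733180768043
0.165 0.258 0.3727793788830136
0.165 0.265 0.36591100695948936
0.165 0.275 0.35602065445977715
0.175 0.25 0.3706466988028597
0.175 0.258 0.3627156195030032
0.175 0.265 0.3557268939434907
0.175 0.275 0.34566410633718947
0.185 0.25 0.3606088797519772
0.185 0.258 0.3525409733741818
0.185 0.265 0.34543223537720735
0.185 0.275 0.3351976136654677
[[90.1, 278.0], [90.7, 279.0], [91.4, 280.0], [92.1, 281.0], [92.5, 282.0], [92.8, 283.0], [93.1, 284.0], [93.6, 285.0], [94.6, 286.0], [95.6, 287.0], [96.1, 288.0]]
CB 1.1039942681567
[[113.3, 263.0], [114.2, 264.0], [114.9, 265.0], [115.8, 266.0], [116.7, 267.0], [118.2, 268.0], [119.2, 269.0], [119.9, 270.0], [120.6, 271.0], [121.4, 272.0]]
DA 0.5451584708201616
```

```bash
python3 - <<'E'
from h import *
t=np.load('top0.npy'); print(t[205:238,394].tolist()); print(t[220,382:410].tolist())
c=np.clip(cv2.resize(t[202:240,378:414,::-1],(568,600),interpolation=cv2.INTER_NEAREST).astype(float)*1.4,0,255).astype('uint8')
cv2.imwrite('pics/f2.png',c)
E
```

```text
[[46, 47, 47], [40, 43, 39], [55, 59, 57], [63, 69, 67], [59, 60, 53], [121, 104, 66], [139, 119, 76], [135, 117, 73], [136, 117, 75], [138, 120, 77], [135, 117, 72], [139, 120, 77], [138, 120, 77], [138, 118, 76], [135, 117, 73], [135, 117, 74], [134, 116, 73], [135, 116, 74], [135, 118, 76], [135, 118, 74], [137, 120, 77], [137, 119, 76], [138, 120, 78], [137, 119, 76], [137, 118, 74], [139, 120, 78], [138, 119, 75], [118, 106, 77], [96, 96, 94], [91, 95, 101], [97, 101, 105], [102, 105, 105], [139, 143, 137]]
[[67, 73, 71], [64, 72, 69], [67, 71, 69], [52, 55, 55], [56, 53, 45], [149, 131, 83], [140, 122, 78], [137, 119, 75], [136, 118, 76], [137, 120, 76], [137, 118, 75], [137, 119, 75], [135, 117, 74], [137, 120, 76], [136, 118, 73], [136, 118, 75], [140, 123, 79], [140, 121, 76], [137, 120, 75], [139, 121, 77], [137, 120, 75], [137, 118, 73], [142, 123, 77], [141, 122, 75], [107, 98, 69], [34, 35, 37], [43, 44, 44], [92, 96, 98]]
```

View pics/f2.png

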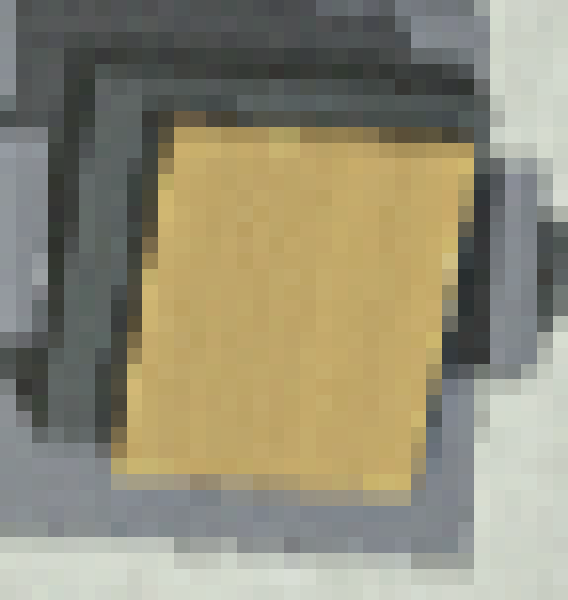

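```bash
cat > facefit.py <<'E'
from h import *
def edge(ch,a,b,level_out,r=4.0,n=25,m=.15):
    """subpixel line near segment a-b: scan normals; returns fitted line (pt,dir). normal dir points outward given polygon order"""
    a,b=np.array(a,float),np.array(b,float); d=(b-a)/np.linalg.norm(b-a); nn=np.array([-d[1],d[0]])
    if level_out is not None and np.dot(level_out-(a+b)/2,nn)>0: nn=-nn
    P=[]
    ts=np.linspace(-r,r,81)
    for w in np.linspace(m,1-m,n):
        p=a+w*(b-a); q=p+ts[:,None]*nn
        v=cv2.remap(ch,q[:,0].astype('float32')[None],q[:,1].astype('float32')[None],cv2.INTER_LINEAR)[0]
        g=cv2.GaussianBlur(-np.gradient(v)[None],(0,0),6)[0]; k=np.argmax(g)
        P.append(q[k])
    vx,vy,x,y=cv2.fitLine(np.array(P,np.float32),cv2.DIST_HUBER,0,.01,.01).ravel(); return np.array([x,y]),np.array([vx,vy])
def isect(l,m):
    s=np.linalg.solve(np.c_[l[1],-m[1]],m[0]-l[0]); return l[0]+s[0]*l[1]
def quad(ch,C,r=3.0):
    C=[np.array(c,float) for c in C]; ctr=sum(C)/4
    L=[edge(ch,C[i],C[(i+1)%4],ctr,r) for i in range(4)]
    return [isect(L[i-1],L[i]) for i in range(4)]
E
python3 - <<'E'
from facefit import *
f=lambda c,o:((c[0]+.5)/10-.5+o[0],(c[1]+.5)/10-.5+o[1])
top=[f(c,(376,200)) for c in[(130,95),(322,108),(280,333),(92,324)]]
sc=[f(c,(86,256)) for c in[(375,187),(130,340),(32,203),(260,52)]]
t=np.load('top0.npy').astype(np.float32); s=np.load('scene0.npy').astype(np.float32)
for r in(1.2,1.6,2.5):
  for nm,fn in(('R',lambda i:i[...,0]),('ch',lambda i:i[...,0]-i[...,2])):
    tq=quad(fn(t),top,r); sq=quad(fn(s),sc,r)
    P=[tri(ray('top',*a),ray('scene',*b)) for a,b in zip(tq,sq)]; E=[p[1] for p in P]; A,B,C,D=[p[0] for p in P]
    x=(A+B-C-D)/2;y=(A+D-B-C)/2
    print(r,nm,np.round(np.array(sq)-sc,1).tolist(),'c',((A+B+C+D)/4).round(4),'x',np.linalg.norm(x).round(4),'y',np.linalg.norm(y).round(4),'slope',np.arctan2(x[2],np.hypot(*x[:2])).round(3),'edges',[np.arcsin(e[2]/np.linalg.norm(e)).round(3) for e in(A-D,B-C)],'yaw',np.arctan2(x[1],x[0]).round(3),np.arctan2(-y[0],y[1]).round(3),'yz',y[2].round(4))
E
```

```text
1.2 R [[-0.1, -0.6], [-1.2, 0.9], [2.0, 0.7], [-0.8, -0.3]] c [ 0.5087 -0.3207  0.0888] x 0.0707 y 0.0559 slope 0.452 edges [np.float64(0.41), np.float64(0.493)] yaw -0.048 -0.047 yz 0.0052
1.2 ch [[-0.0, -0.4], [-1.0, 0.6], [-0.1, -0.4], [0.1, 0.4]] c [ 0.5088 -0.3207  0.0895] x 0.0708 y 0.0557 slope 0.435 edges [np.float64(0.434), np.float64(0.436)] yaw -0.036 -0.049 yz 0.0
1.6 R [[-0.0, -0.5], [-1.6, 1.0], [2.6, 0.7], [-1.0, -0.5]] c [ 0.5087 -0.3207  0.0888] x 0.0703 y 0.056 slope 0.445 edges [np.float64(0.395), np.float64(0.495)] yaw -0.054 -0.046 yz 0.0058
1.6 ch [[-0.0, -0.4], [-0.9, 0.5], [-0.1, -0.3], [0.1, 0.4]] c [ 0.5089 -0.3206  0.0897] x 0.0711 y 0.0556 slope 0.439 edges [np.float64(0.423), np.float64(0.455)] yaw -0.035 -0.039 yz -0.0008
2.5 R [[2.7, 2.1], [-1.4, -0.5], [0.6, 0.4], [0.8, 1.8]] c [ 0.509  -0.3209  0.0858] x 0.0714 y 0.0555 slope 0.45 edges [np.float64(0.381), np.float64(0.518)] yaw -0.028 -0.074 yz -0.0066
2.5 ch [[1.9, 1.8], [0.4, 2.7], [-0.1, -0.4], [0.1, 0.4]] c [ 0.5094 -0.321   0.086 ] x 0.0696 y 0.056 slope 0.339 edges [np.float64(0.322), np.float64(0.356)] yaw -0.046 -0.041 yz -0.0011
```

{"api": "drive_tool", "payload": {"increments": "0 0 0 0.12;0 0 0 0.12;0 0 0 0.12;0 0 0 0.12;0 0 0 0.12;0 0 0 0.12;0 0 0 0;0 0 0 0"}}

```text
t: 15.35
eef_pos: [0.516, 0.0159, 0.1932]
tool_rot: [-0.001, -0.431, 0.903, 0.0]
contact_force: [1.1, 0.8, -1.1]
gripper_width: 0.134
```

```bash
python3 look.py s8.png 225 176 40 250 210 90; python3 - <<'E'
from h import *
print(bot.get_obs()['tool_rot'])
E
```

```text
scene origin 205 161 scale 10.0
top origin 205 177 scale 4.444444444444445
15.45 [0.51617538 0.01596381 0.1936232 ] [-0.39752393  0.28243335 -0.87216596] [-0.01966076  0.03392713 -0.01372989] 0.1411986856687871
[-6.64984868e-04 -4.30765908e-01  9.02463442e-01  1.62789630e-04]
```

View pics/s8.png

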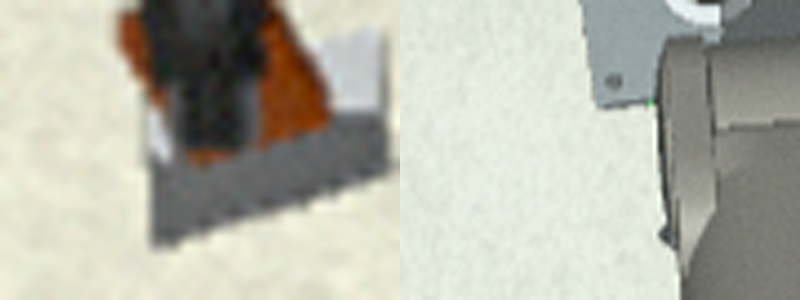

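```bash
cat > tfit.py <<'E'
from facefit import *
from tilt import tilt
def tf(a,b,ctr,yaw,r=2.0):
    g=cv2.cvtColor(np.load('scene_l.npy'),cv2.COLOR_RGB2GRAY).astype(np.float32)
    # outside is brighter -> invert
    p,d=edge(255-g,a,b,np.array(ctr,float),r); return tilt(p,p+10*d,yaw)
E
python3 - <<'E'
from tfit import *
f=lambda a,b:((a+.5)/10-.5+205,(b+.5)/10-.5+161)
print(tilt(f(155,245),f(385,172),.89))
for r in(1.5,2,2.5): print(tf(f(160,244),f(383,173),f(270,170),.89,r),tf(f(160,244),f(383,173),f(270,170),.92,r))
E
```

```text
0.3724188355889617
0.3524609446736681 0.3227922764424489
0.3527319706403693 0.32305800982280203
0.351688952341091 0.3219956288092726
```

```bash
python3 - <<'E'
from tfit import *
f=lambda a,b:((a+.5)/10-.5+205,(b+.5)/10-.5+161)
g=cv2.cvtColor(np.load('scene_l.npy'),cv2.COLOR_RGB2GRAY).astype(np.float32)
for r in(1.2,1.6):
  for a,b in(((152,240),(149,140)),((388,165),(385,40))):
    p,d=edge(255-g,f(*a),f(*b),np.array(f(270,150)),r); n=np.cross(ray('scene',*p)[1],ray('scene',*(p+10*d))[1])
    v=np.cross(n,[0,0,1]); v/=np.linalg.norm(v); print(a,np.arctan2(-v[0],v[1]),np.arctan2(v[0],-v[1]))
E
```

```text
(152, 240) 0.8762473114090508 -2.2653453421807423
(388, 165) -2.31266255742 0.8289300961697932
(152, 240) 0.8791711664492249 -2.2624214871405686
(388, 165) -2.3128598399853884 0.8287328136044047
```

{"api": "drive_tool", "payload": {"increments": "0 0 0 -0.12;0 0 0 -0.12;0 0 0 -0.12;0 0 0 -0.12;0 0 0 -0.12;0 0 0 -0.12;0.01 0 -0.03 0;0.01 0 -0.03 0;0.005 0 -0.03 0;0 0 -0.005 0;0 0 -0.005 0;0 0 0 0"}}

```text
t: 16.45
eef_pos: [0.5403, 0.016, 0.0943]
tool_rot: [-0.001, -0.086, 0.996, 0.0]
contact_force: [-0.4, 0.6, -0.6]
gripper_width: 0.139
```

{"api": "drive_tool", "payload": {"increments": "-0.001 -0.0002 -0.0013 0;-0.001 -0.0002 -0.0013 0;0 0 0 0;0 0 0 0"}}

```text
t: 16.78
eef_pos: [0.5408, 0.0159, 0.0936]
tool_rot: [0.002, -0.087, 0.996, 0.0]
contact_force: [-1.5, 0.1, 5.3]
gripper_width: 0.136
```

{"api": "drive_tool", "payload": {"increments": "-0.0005 -0.0001 -0.0012 0;-0.0005 -0.0001 -0.0012 0;0 0 0 0;0 0 0 0"}}

```text
t: 17.12
eef_pos: [0.5399, 0.0157, 0.0916]
tool_rot: [0.002, -0.087, 0.996, 0.0]
contact_force: [-1.9, 1.1, 9.1]
gripper_width: 0.134
```

{"api": "drive_tool", "payload": {"increments": "-0.0008 -0.0001 -0.0012 0;0 0 0 0;0 0 0 0"}}

```text
t: 17.37
eef_pos: [0.5393, 0.0156, 0.0905]
tool_rot: [0.002, -0.087, 0.996, 0.0]
contact_force: [-1.4, 0.4, 9.2]
gripper_width: 0.138
```

{"api": "drive_tool", "payload": {"increments": "0 0 0.01 0;0 0 0.03 0.12;-0.01 0 0.03 0.12;-0.01 0 0.03 0.12;0 0 0 0.12;0 0 0 0.12;0 0 0 0.12;0 0 0 0;0 0 0 0"}}

```text
t: 18.12
eef_pos: [0.5176, 0.0152, 0.1889]
tool_rot: [0.0, -0.43, 0.903, -0.0]
contact_force: [0.1, 0.9, -0.7]
gripper_width: 0.13
```

```bash
python3 look.py s9.png 225 176 40 250 210 90; python3 - <<'E'
from h import *
print(bot.get_obs()['tool_rot'])
E
```

```text
scene origin 205 161 scale 10.0
top origin 205 177 scale 4.444444444444445
18.2167 [0.51761052 0.01526737 0.18846328] [ 0.35580601  0.58584798 -0.76995024] [-0.0045772   0.01733891 -0.01895826] 0.13888723529353614
[ 1.32027176e-04 -4.30680194e-01  9.02504595e-01 -9.75303904e-05]
```

View pics/s9.png

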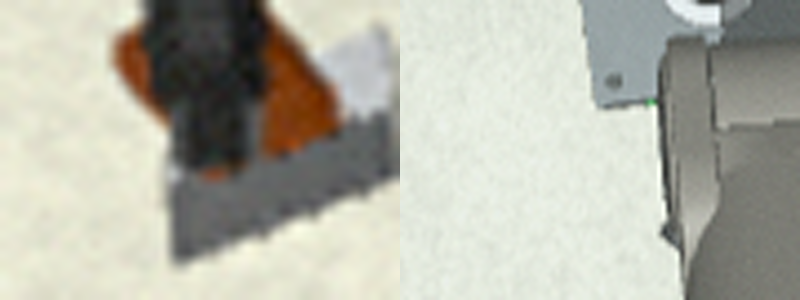

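```bash
python3 - <<'E'
from tfit import *
f=lambda a,b:((a+.5)/10-.5+205,(b+.5)/10-.5+161)
for r in(1.5,2,2.5): print(tf(f(180,262),f(398,178),f(270,180),.885,r))
g=cv2.cvtColor(np.load('scene_l.npy'),cv2.COLOR_RGB2GRAY).astype(np.float32)
c=g[161:195,205:260]; c=cv2.resize(c,(770,476),interpolation=cv2.INTER_CUBIC)*1.5; cv2.imwrite('pics/s9b.png',np.clip(c,0,255).astype('uint8'))
E
```

```text
0.4613439975060669
0.4659199928900262
0.46086962199496917
```

View pics/s9b.png

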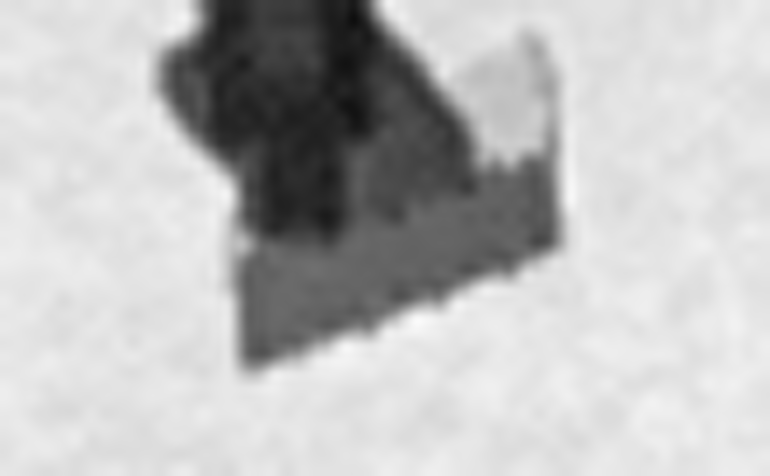

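```bash
python3 - <<'E'
from tfit import *
f=lambda a,b:((a+.5)/14-.5+205,(b+.5)/14-.5+161)
T=np.array([.5176,.0152,.1887])
for yaw in(.875,.885):
  u=np.array([np.cos(yaw),np.sin(yaw),0]);v=np.array([-np.sin(yaw),np.cos(yaw),0])
  Q=[]
  for p in((245,370),(562,245)):
    o,d=ray('scene',*f(*p)); k=((T-.023*v-o)@v)/(d@v); q=o+k*d-T; Q.append(np.array([q@u,q[2]]))
  e=Q[1]-Q[0]; th=np.arctan2(e[1],e[0]); m=(Q[0]+Q[1])/2; n=np.array([-np.sin(th),np.cos(th)])
  print(yaw,Q,np.linalg.norm(e),th,'mid',m,'centre',m+.025*n, 'foot along plate of grasp pt', (np.array([0,-.003])-m)@[np.cos(th),np.sin(th)],(np.array([0,-.003])-m)@n)
# check camera bias: project tool tip known? jaws: print projection of TCP
print(proj('scene',T))
E
```

```text
0.875 [array([-0.01063098, -0.0429353 ]), array([ 0.04295927, -0.01505165])] 0.060410364841653595 0.4797649101780306 mid [ 0.01616414 -0.02899347] centre [ 0.00462488 -0.00681589] foot along plate of grasp pt -0.0023414444523309065 0.03051979299975845
0.885 [array([-0.01085585, -0.0428136 ]), array([ 0.04274677, -0.01551753])] 0.060152430813308705 0.47100436279930974 mid [ 0.01594546 -0.02916557] centre [ 0.00460092 -0.00688774] foot along plate of grasp pt -0.0023357569269610136 0.030552229670736633
[225.5633621  167.02592784]
```

{"api": "drive_tool", "payload": {"increments": "-0.0034 -0.028 0 -0.077;-0.0034 -0.028 0 -0.077;-0.0034 -0.028 0 -0.077;-0.0034 -0.028 0 -0.077;-0.0034 -0.028 0 -0.077;-0.0034 -0.028 0 -0.077;-0.0034 -0.028 0 -0.077;-0.0034 -0.028 0 -0.077;-0.0034 -0.028 0 -0.077;-0.0034 -0.028 0 -0.077;-0.0034 -0.028 0 -0.077;-0.0034 -0.028 0 -0.08"}}

```text
t: 19.22
eef_pos: [0.4765, -0.3218, 0.1882]
tool_rot: [-0.0, 0.019, 1.0, -0.0]
contact_force: [1.2, -1.0, -0.6]
gripper_width: 0.134
```

{"api": "drive_tool", "payload": {"increments": "0 0 -0.015 0;0 0 -0.015 0;0 0 0 0;0 0 0 0"}}

```text
t: 19.55
eef_pos: [0.4764, -0.3201, 0.1575]
tool_rot: [-0.001, 0.017, 1.0, 0.0]
contact_force: [0.5, -0.0, -0.3]
gripper_width: 0.133
```

```bash
python3 look.py t1.png 106 260 64 390 220 64; python3 - <<'E'
from h import *
q=bot.get_obs()['tool_rot'];print(q, 2*np.arctan2(q[2],q[1])-np.pi)
E
```

```text
scene origin 74 236 scale 6.25
top origin 358 196 scale 6.25
19.65 [ 0.47732594 -0.32043525  0.15878382] [ 0.01845996  0.19510308 -0.61190427] [-0.02335529 -0.05504238 -0.06077289] 0.13682635601450116
[ 2.73744273e-04  1.64972584e-02  9.99863863e-01 -1.43363533e-04] -0.032996015286473224
```

View pics/t1.png

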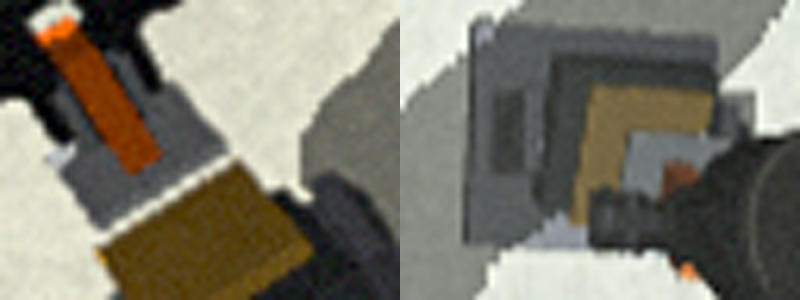

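```bash
python3 - <<'E'
from h import *
T=np.array([.4770,-.3203,.1582])
g=lambda a,b,o:((a+.5)/6.25-.5+o[0],(b+.5)/6.25-.5+o[1])
K,e=tri(ray('top',*g(227,132,(358,196))),ray('scene',*g(230,150,(74,236)))); print('K',K,e)
yaw=-.034
for th in(.437,.46):
  x=np.array([np.cos(th)*np.cos(yaw),np.cos(th)*np.sin(yaw),np.sin(th)]); y=np.array([-np.sin(yaw),np.cos(yaw),0]); n=np.cross(x,y)
  c=K-.03*x-.023*y+.020*n; print(th,'centre-T',c-T)
  F=np.array([.5088,-.3207,.0895]); d=c-F; print('in face frame',d@x,d@y,d@n)
E
```

```text
K [ 0.51910138 -0.29908695  0.1398631 ] 0.0017624186930459463
0.437 centre-T [ 0.00569491 -0.00056195 -0.01291309]
in face frame -2.2900621630042588e-05 -0.0010492596099777266 0.06158392575380929
0.46 centre-T [ 0.00557966 -0.00055803 -0.01373429]
in face frame 0.0009255167544097257 -0.001049259609977719 0.06088351479156015
```

{"api": "drive_tool", "payload": {"increments": "0.0042 0 -0.009 0;0.0042 0 -0.009 0;0.003 0.0005 -0.0065 0;0 0 0 0;0 0 0 0"}}

```text
t: 20.07
eef_pos: [0.4882, -0.3197, 0.1329]
tool_rot: [-0.001, 0.016, 1.0, 0.0]
contact_force: [-0.9, 0.1, -0.9]
gripper_width: 0.137
```

{"api": "drive_tool", "payload": {"increments": "0.0004 0 -0.0009 0;0.0004 0 -0.0009 0;0.0004 0 -0.0009 0;0 0 0 0;0 0 0 0"}}

```text
t: 20.48
eef_pos: [0.4894, -0.3201, 0.131]
tool_rot: [0.0, 0.016, 1.0, -0.0]
contact_force: [-0.2, 0.5, -1.2]
gripper_width: 0.133
```

```bash
python3 look.py t2.png 106 265 48 390 220 64
```

```text
scene origin 82 247 scale 8.333333333333334
top origin 358 196 scale 6.25
20.5833 [ 0.48943011 -0.32013     0.13103283] [-0.55507037  0.65781833 -1.24641701] [-0.05338267 -0.03760925 -0.01939581] 0.14121885294995704
```

View pics/t2.png

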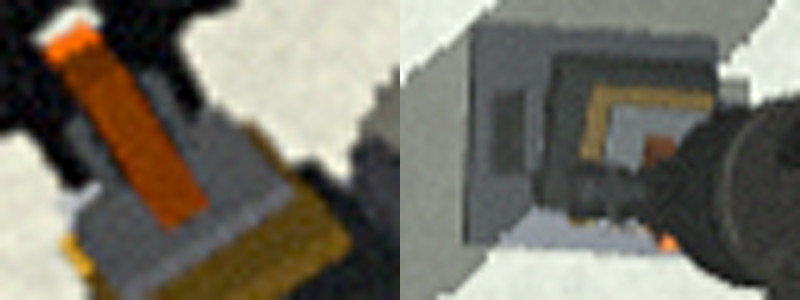

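{"api": "drive_tool", "payload": {"increments": "0.0004 0 -0.0009 0;0.0004 0 -0.0009 0;0.0004 0 -0.0009 0;0.0004 0 -0.0009 0;0 0 0 0;0 0 0 0"}}

```text
t: 21.08
eef_pos: [0.491, -0.32, 0.1272]
tool_rot: [-0.0, 0.016, 1.0, 0.0]
contact_force: [0.5, 0.9, -0.7]
gripper_width: 0.136
```

{"api": "drive_tool", "payload": {"increments": "0.0004 0 -0.0009 0;0.0004 0 -0.0009 0;0 0 0 0;0 0 0 0"}}

```text
t: 21.42
eef_pos: [0.4918, -0.32, 0.1254]
tool_rot: [-0.0, 0.016, 1.0, 0.0]
contact_force: [-0.3, 0.0, -1.8]
gripper_width: 0.138
```

{"api": "drive_tool", "payload": {"increments": "0.0004 0 -0.0009 0;0.0004 0 -0.0009 0;0 0 0 0;0 0 0 0"}}

```text
t: 21.75
eef_pos: [0.4926, -0.32, 0.1236]
tool_rot: [-0.0, 0.016, 1.0, 0.0]
contact_force: [0.3, -0.4, -2.7]
gripper_width: 0.14
```

{"api": "drive_tool", "payload": {"increments": "0.0004 0 -0.0009 0;0.0004 0 -0.0009 0;0 0 0 0;0 0 0 0"}}

```text
t: 22.08
eef_pos: [0.4935, -0.3202, 0.122]
tool_rot: [0.0, 0.016, 1.0, -0.0]
contact_force: [-0.4, 0.7, 0.6]
gripper_width: 0.138
```

{"api": "drive_tool", "payload": {"increments": "0.0004 0 -0.0009 0;0.0004 0 -0.0009 0;0 0 0 0;0 0 0 0"}}

```text
t: 22.42
eef_pos: [0.4943, -0.3202, 0.1202]
tool_rot: [0.0, 0.016, 1.0, -0.0]
contact_force: [-0.5, 0.3, 2.3]
gripper_width: 0.138
```

```bash
python3 look.py t3.png 106 265 48 390 220 64
```

```text
scene origin 82 247 scale 8.333333333333334
top origin 358 196 scale 6.25
22.5167 [ 0.49426556 -0.32017764  0.12021296] [-0.99589959 -1.07809045  2.0065617 ] [-0.00311588  0.18556366 -0.06061734] 0.13470410425584986
```

View pics/t3.png

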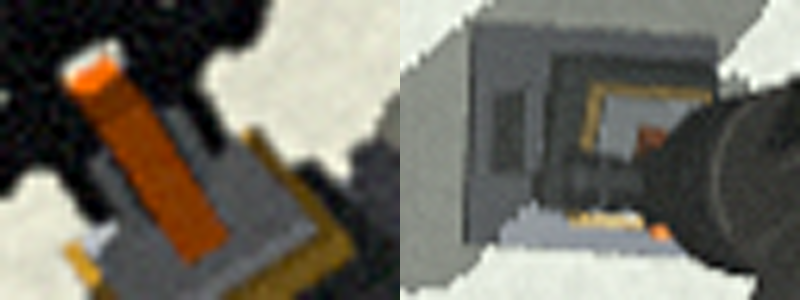

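{"api": "drive_tool", "payload": {"increments": "0.0004 0 -0.0009 0;0.0004 0 -0.0009 0;0.0004 0 -0.0009 0;0 0 0 0;0 0 0 0;0 0 0 0"}}

```text
t: 23.02
eef_pos: [0.4955, -0.3202, 0.1175]
tool_rot: [0.0, 0.016, 1.0, -0.0]
contact_force: [-0.9, 0.0, 5.9]
gripper_width: 0.136
```

```bash
python3 look.py t4.png 106 268 40 393 218 40; python3 - <<'E'
from h import *
F=[];
for i in range(6):
    s=bot.get_obs(); F.append(np.r_[s['contact_force'],s['torque']])
print(np.mean(F,0).round(2))
E
```

```text
scene origin 86 253 scale 10.0
top origin 373 203 scale 10.0
23.1167 [ 0.4955035  -0.32019603  0.11753033] [-0.89142463 -0.43122756  4.3820279 ] [-0.033937    0.26549412 -0.06393067] 0.13834201282111086
[-0.89 -0.43  4.38 -0.03  0.27 -0.06]
```

View pics/t4.png

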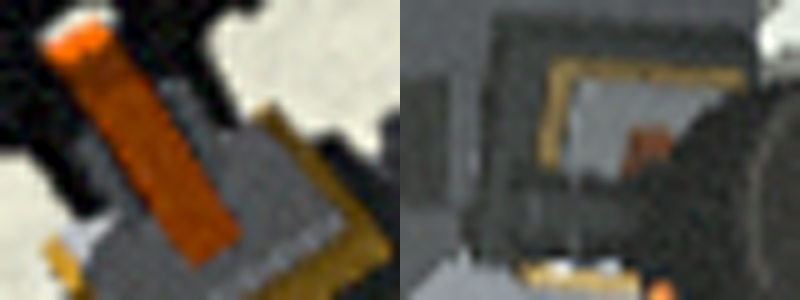

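```bash
python3 - <<'E'
from h import *
s=np.load('scene_l.npy');t=np.load('top_l.npy')
a=cv2.resize(s[258:296,84:130,::-1],(726,600),interpolation=cv2.INTER_CUBIC).astype(float)*2
b=cv2.resize(t[203:238,380:412,::-1],(549,600),interpolation=cv2.INTER_CUBIC).astype(float)*1.8
cv2.imwrite('pics/t4s.png',np.clip(a,0,255).astype('uint8'));cv2.imwrite('pics/t4t.png',np.clip(b,0,255).astype('uint8'))
print(726/46,600/38,549/32,600/35)
E
```

```text
15.782608695652174 15.789473684210526 17.15625 17.142857142857142
```

View pics/t4s.png

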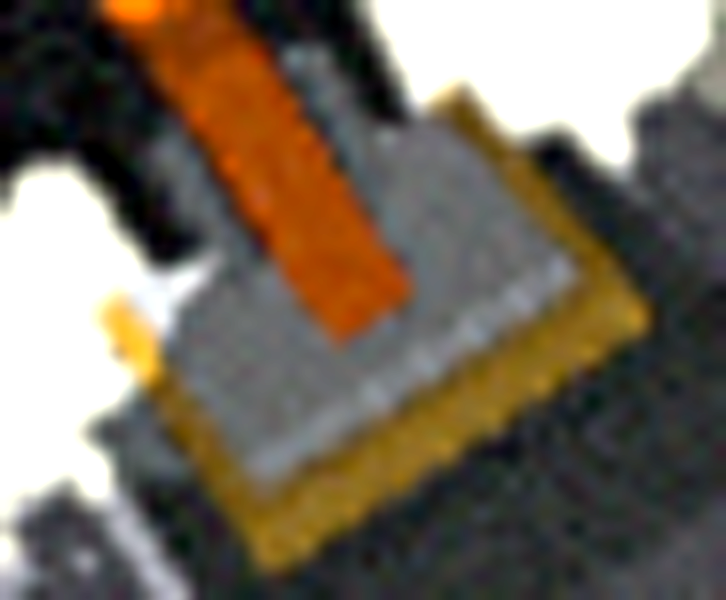

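View pics/t4t.png

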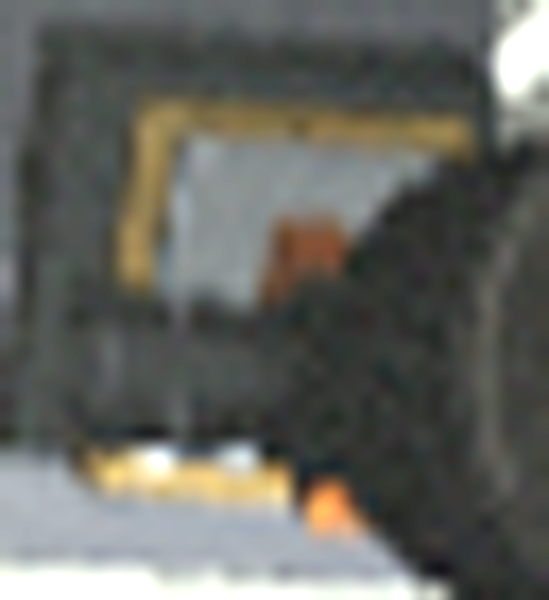

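{"api": "drive_tool", "payload": {"increments": "0.0004 0 -0.0009 0;0.0004 0 -0.0009 0;0.0004 0 -0.0009 0;0 0 0 0;0 0 0 0;0 0 0 0"}}

```text
t: 23.62
eef_pos: [0.4967, -0.3203, 0.1149]
tool_rot: [0.0, 0.016, 1.0, -0.0]
contact_force: [-1.1, 0.2, 6.3]
gripper_width: 0.141
```

{"api": "drive_tool", "payload": {"increments": "0.0002 0 -0.0005 0;0 0 0 0;0 0 0 0;0 0 0 0"}}

```text
t: 23.95
eef_pos: [0.4969, -0.3203, 0.1144]
tool_rot: [0.0, 0.016, 1.0, -0.0]
contact_force: [-1.8, -0.2, 7.6]
gripper_width: 0.137
```

```bash
python3 look.py t5.png 106 268 40 393 218 40; python3 - <<'E'
from h import *
s=np.load('scene_l.npy');t=np.load('top_l.npy')
a=cv2.resize(s[258:296,84:130,::-1],(726,600),interpolation=cv2.INTER_CUBIC).astype(float)*2
b=cv2.resize(t[203:238,380:412,::-1],(549,600),interpolation=cv2.INTER_CUBIC).astype(float)*1.8
cv2.imwrite('pics/t5s.png',np.clip(a,0,255).astype('uint8'));cv2.imwrite('pics/t5t.png',np.clip(b,0,255).astype('uint8'))
E
```

```text
scene origin 86 253 scale 10.0
top origin 373 203 scale 10.0
24.05 [ 0.49694629 -0.32028202  0.11447294] [-0.9421855  -0.021197    7.43286175] [ 0.01762364  0.4466763  -0.00849987] 0.13614883214943277
```

View pics/t5s.png

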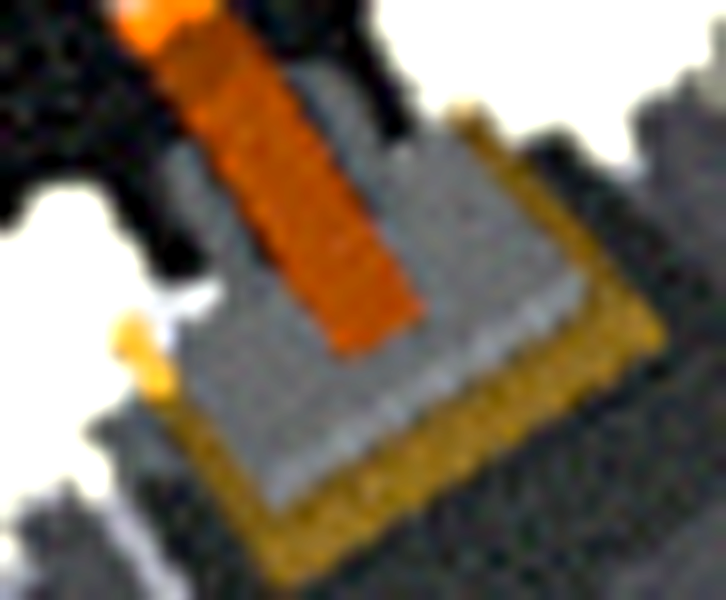

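View pics/t5t.png

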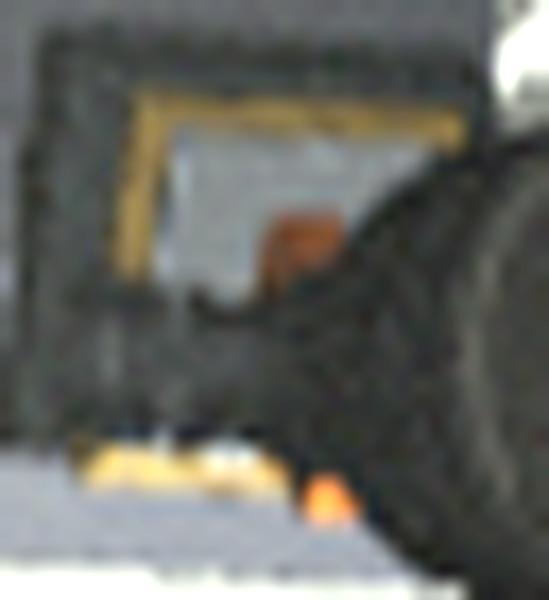

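{"api": "drive_tool", "payload": {"increments": "-0.0004 0 0.0009 0;-0.0004 0 0.0009 0;-0.0003 0 0.0006 0;0 0 0 0;0 0 0 0;0 0 0 0"}}

```text
t: 24.55
eef_pos: [0.4959, -0.3202, 0.1167]
tool_rot: [0.0, 0.016, 1.0, -0.0]
contact_force: [-0.2, -0.9, 5.5]
gripper_width: 0.14
```

```bash
python3 look.py t6.png 106 268 40 393 218 40; python3 - <<'E'
from h import *
s=np.load('scene_l.npy');t=np.load('top_l.npy')
a=cv2.resize(s[258:296,84:130,::-1],(726,600),interpolation=cv2.INTER_CUBIC).astype(float)*2
b=cv2.resize(t[203:238,380:412,::-1],(549,600),interpolation=cv2.INTER_CUBIC).astype(float)*1.8
cv2.imwrite('pics/t6s.png',np.clip(a,0,255).astype('uint8'));cv2.imwrite('pics/t6t.png',np.clip(b,0,255).astype('uint8'))
E
```

```text
scene origin 86 253 scale 10.0
top origin 373 203 scale 10.0
24.65 [ 0.49588419 -0.32022103  0.1167076 ] [-1.01329498 -0.64006108  5.13488766] [ 0.01163619  0.28471824 -0.01890045] 0.13530317521133448
```

View pics/t6s.png

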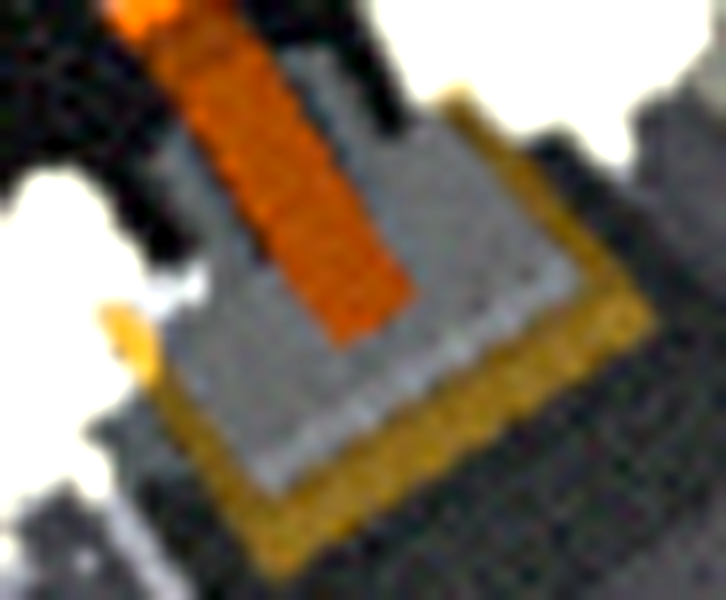

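View pics/t6t.png

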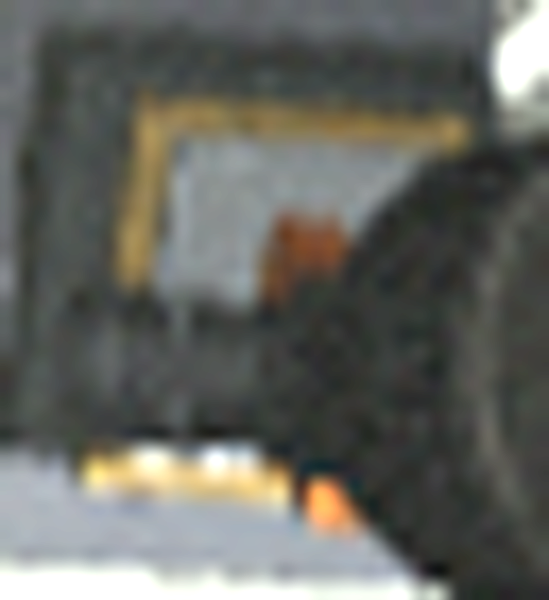

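```bash
cat > cop.py <<'E'
from h import *
F=[]
for i in range(16):
    bot.read_camera('top'); s=bot.get_obs(); F.append(np.r_[s['contact_force'],s['torque'],s['eef_pos']])
F=np.array(F); m=F.mean(0); print(s['t'],m.round(4),(F.std(0)/4).round(3))
fz=m[2]+.8
for L in(.17,.2,.23): print(L,'rx',(-L*m[0]-m[4])/fz)
E
python3 cop.py
```

```text
25.45 [-0.8432 -0.0308  4.9626 -0.0427  0.2632 -0.0238  0.4959 -0.3202  0.1167] [0.095 0.118 0.154 0.006 0.009 0.007 0.    0.    0.   ]
0.17 rx -0.020794266908453724
0.2 rx -0.016404463781551974
0.23 rx -0.012014660654650226
```

{"api": "drive_tool", "payload": {"increments": "-0.0015 0 0.0032 0;-0.0015 0 0.0032 0;-0.0036 0 -0.0017 0;0.0012 0 -0.0027 0;0.0012 0 -0.0027 0;0.0006 0 -0.0014 0;0.0006 0 -0.0014 0;0.0001 0 -0.0002 0;0 0 0 0;0 0 0 0"}}

```text
t: 26.28
eef_pos: [0.4921, -0.3201, 0.1127]
tool_rot: [-0.001, 0.017, 1.0, 0.0]
contact_force: [-3.7, 0.2, 5.5]
gripper_width: 0.135
```

{"api": "drive_tool", "payload": {"increments": "0.0009 0 0.0004 0;0.0009 0 0.0004 0;0.0009 0 0.0004 0;0.0009 0 0.0004 0;0.0009 0 0.0004 0;0 0 0 0;0 0 0 0"}}

```text
t: 26.87
eef_pos: [0.4953, -0.32, 0.1141]
tool_rot: [-0.002, 0.017, 1.0, 0.001]
contact_force: [-6.1, 0.3, 4.7]
gripper_width: 0.138
```

```bash
python3 cop.py
```

```text
27.6667 [-6.235  -0.1378  3.9733 -0.0374  1.5605 -0.0098  0.4953 -0.32    0.1142] [0.131 0.096 0.102 0.007 0.007 0.006 0.    0.    0.   ]
0.17 rx -0.10486810952864226
0.2 rx -0.06568115062002787
0.23 rx -0.026494191711413446
```

{"api": "drive_tool", "payload": {"increments": "-0.0013 0 0.0027 0;-0.0013 0 0.0027 0;-0.0013 0 0.0027 0;0 0 0 0;0.0013 0 -0.0027 0;0.0006 0 -0.0014 0;0.0006 0 -0.0014 0;0.0006 0 -0.0014 0;0 0 0 0;0 0 0 0;0 0 0 0"}}

```text
t: 28.58
eef_pos: [0.4976, -0.3202, 0.1166]
tool_rot: [0.001, 0.016, 1.0, -0.0]
contact_force: [-0.4, 0.7, 5.5]
gripper_width: 0.139
```

```bash
python3 cop.py
```

```text
29.3833 [ 5.0700e-02  3.7890e-01  5.9911e+00  6.0900e-02  8.3400e-02 -7.0000e-04
  4.9760e-01 -3.2020e-01  1.1660e-01] [0.134 0.183 0.108 0.005 0.008 0.009 0.    0.    0.   ]
0.17 rx -0.013555610656977201
0.2 rx -0.013779560667430626
0.23 rx -0.014003510677884051
```

{"api": "drive_tool", "payload": {"increments": "-0.0016 0 0.0034 0;-0.0016 0 0.0034 0;-0.005 0 -0.0023 0;0.0015 0 -0.0032 0;0.0012 0 -0.0026 0;0.0006 0 -0.0013 0;0.0006 0 -0.0013 0;0.0006 0 -0.0013 0;0 0 0 0;0 0 0 0"}}

```text
t: 30.22
eef_pos: [0.4916, -0.3203, 0.1105]
tool_rot: [-0.001, 0.017, 1.0, 0.0]
contact_force: [-5.3, -0.7, 5.7]
gripper_width: 0.138
```

{"api": "drive_tool", "payload": {"increments": "0.0009 0 0.0004 0;0.0009 0 0.0004 0;0.0009 0 0.0004 0;0.0009 0 0.0004 0;0 0 0 0;0 0 0 0"}}

```text
t: 30.72
eef_pos: [0.4943, -0.3201, 0.1118]
tool_rot: [-0.002, 0.017, 1.0, 0.001]
contact_force: [-6.3, -0.3, 4.2]
gripper_width: 0.135
```

{"api": "drive_tool", "payload": {"increments": "0.0014 0 -0.0005 0;0.0014 0 -0.0005 0;0.0009 0 0.0004 0;0.0009 0 0.0004 0;0 0 0 0;0 0 0 0"}}

```text
t: 31.22
eef_pos: [0.4971, -0.3201, 0.1114]
tool_rot: [-0.003, 0.017, 1.0, 0.001]
contact_force: [-11.6, 0.4, 7.8]
gripper_width: 0.137
```

```bash
sed -i 's/range(16)/range(6)/' cop.py; python3 cop.py
```

```text
31.5167 [-11.6474   0.2854   8.0206   0.0354   2.5168  -0.028    0.4971  -0.3202
   0.1114] [0.106 0.102 0.078 0.004 0.008 0.009 0.    0.    0.   ]
0.17 rx -0.06085407613547403
0.2 rx -0.021239953682481046
0.23 rx 0.01837416877051199
```

{"api": "drive_tool", "payload": {"increments": "-0.0017 0 0.0036 0;-0.0017 0 0.0036 0;-0.0017 0 0.0037 0;0 0 0 0;0.0009 0 -0.0018 0;0.0009 0 -0.0018 0;0.0006 0 -0.0013 0;0.0006 0 -0.0013 0;0 0 0 0;0 0 0 0;0 0 0 0"}}

```text
t: 32.43
eef_pos: [0.4999, -0.3201, 0.1174]
tool_rot: [0.001, 0.016, 1.0, -0.0]
contact_force: [-0.0, -0.4, 5.0]
gripper_width: 0.137
```

```bash
sed -i 's/range(6)/range(10)/' cop.py; python3 cop.py
```

```text
32.9333 [-1.2930e-01  3.4280e-01  5.4009e+00  6.2000e-02  8.7500e-02 -3.8000e-03
  4.9990e-01 -3.2010e-01  1.1740e-01] [0.102 0.14  0.092 0.01  0.007 0.006 0.    0.    0.   ]
0.17 rx -0.010566921961515843
0.2 rx -0.009941474329044504
0.23 rx -0.009316026696573167
```

```bash
python3 look.py t7.png 106 268 40 393 218 40; cat > z.py <<'E'
import sys
from h import *
s=np.load('scene_l.npy');t=np.load('top_l.npy')
a=cv2.resize(s[258:296,84:126,::-1],(420,380),interpolation=cv2.INTER_CUBIC).astype(float)*2
b=cv2.resize(t[203:241,380:412,::-1],(320,380),interpolation=cv2.INTER_CUBIC).astype(float)*1.8
cv2.imwrite(sys.argv[1],np.clip(np.hstack([a,b]),0,255).astype('uint8'))
E
python3 z.py pics/t7b.png
```

```text
scene origin 86 253 scale 10.0
top origin 373 203 scale 10.0
33.0333 [ 0.49988485 -0.32012228  0.11742172] [-0.50878137 -0.13420605  5.60264821] [0.0447227  0.10927026 0.02239254] 0.1319169189992441
```

View pics/t7b.png

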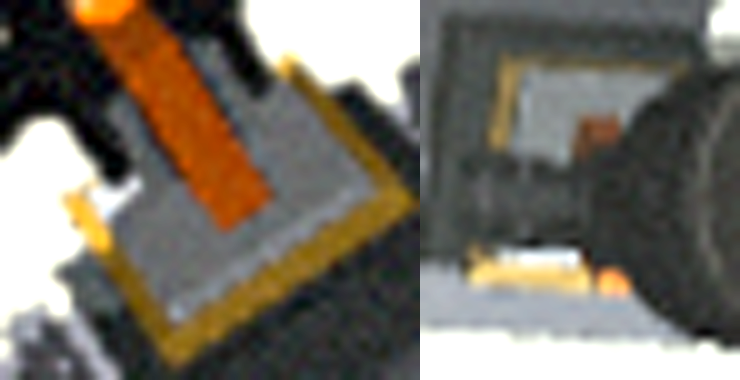

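{"api": "drive_tool", "payload": {"increments": "-0.0017 0 0.0036 0;-0.0017 0 0.0036 0;-0.0032 0 -0.0015 0;0 0 0 0;0.0012 0 -0.0026 0;0.0008 0 -0.0018 0;0.0007 0 -0.0014 0;0.0007 0 -0.0014 0;0 0 0 0;0 0 0 0;0 0 0 0"}}

```text
t: 33.95
eef_pos: [0.495, -0.3201, 0.1153]
tool_rot: [-0.001, 0.017, 1.0, 0.0]
contact_force: [-4.6, 0.5, 3.3]
gripper_width: 0.135
```

```bash
python3 cop.py; python3 look.py t8.png 106 268 40 393 218 40;python3 z.py pics/t8b.png
```

```text
34.45 [-5.0734e+00 -8.3200e-02  2.9400e+00 -1.2000e-02  1.2907e+00 -4.0000e-03
  4.9500e-01 -3.2010e-01  1.1530e-01] [0.178 0.17  0.092 0.009 0.006 0.005 0.    0.    0.   ]
0.17 rx -0.11449087295281071
0.2 rx -0.07379502753319167
0.23 rx -0.033099182113572594
scene origin 86 253 scale 10.0
top origin 373 203 scale 10.0
34.55 [ 0.49498307 -0.32008006  0.11530658] [-4.79142157 -0.59334583  3.0051918 ] [-0.03990986  1.30404722 -0.03445498] 0.14033739520772423
```

View pics/t8b.png

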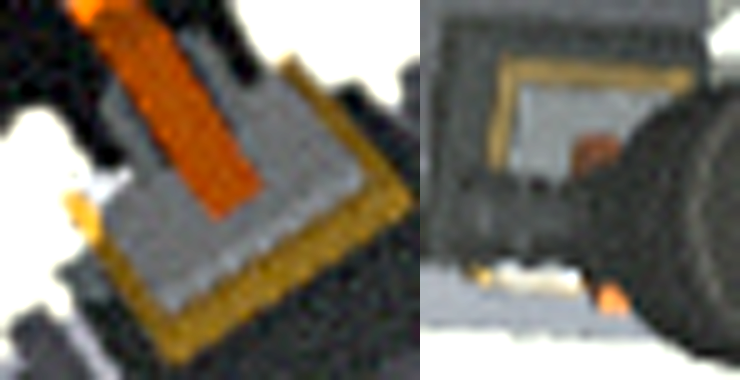

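{"api": "drive_tool", "payload": {"increments": "-0.0004 0 -0.0002 0;0 0 0 0;0 0 0 0;0 0 0 0;0 0 0 0"}}

```text
t: 34.97
eef_pos: [0.495, -0.3201, 0.1152]
tool_rot: [-0.0, 0.016, 1.0, 0.0]
contact_force: [-5.0, 0.4, 2.3]
gripper_width: 0.135
```

```bash
python3 cop.py; python3 look.py fin.png 270 215 80 274 165 80
```

```text
35.4667 [-4.8746  0.0282  2.9192 -0.0087  1.2785 -0.0209  0.495  -0.3201  0.1152] [0.139 0.111 0.143 0.007 0.006 0.01  0.    0.    0.   ]
0.17 rx -0.1209538923367998
0.2 rx -0.08163427217074368
0.23 rx -0.04231465200468753
scene origin 230 185 scale 5.0
top origin 234 135 scale 5.0
35.5667 [ 0.49504335 -0.32011012  0.1152358 ] [-4.82958359  0.12540301  3.33746242] [-0.04600793  1.29046701 -0.01700911] 0.13759771331992543
```

View pics/fin.png

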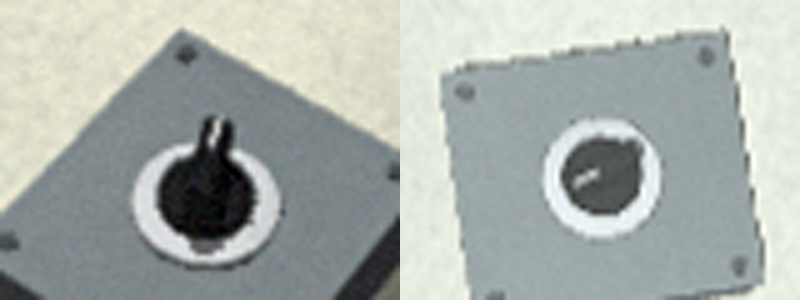

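```bash
python3 -c "
from station import bot
print(bot.hand_in())
s=bot.get_obs();print(s['t'],s['eef_pos'],s['contact_force'],s['gripper_width'])"
```

```text
the job is handed in; nothing more can be done
None
the job is handed in; nothing more can be done
```

I turned the knob over its detent and handed the job in with the orange slide still gripped and pressing on the brass face. The hand-in gave no verdict.

**Knob:** I gripped the bar and turned it about 1.2 rad clockwise. The last pictures still show it in the far position.

**Slide:** Moves can only turn the tool about the vertical, so I tipped the slide in the jaws to match the slope. I did this by pushing its front edge down on the near edge of the grey box, in two pushes. The camera then showed about 0.46 rad of tilt, against about 0.44 rad for the face (both good to about 0.02).

**Last checks (35 s on the clock):**
- **Press:** about 5 N straight onto the face, so it should be pushed in about 5 mm. There is also about 3 N of sideways friction, which I could not take off.
- **Centring:** within about 2 mm in both directions, judged from the brass margins in the two views.
- **Squareness:** the tool was turned to within about 0.01 rad of the face.
- **Grip:** still holding the tab at 20 N, with the arm steady.

**Less certain:**
- **Flushness:** I inferred this rather than saw it, because the gripper hides much of the plate. In the final light press the force reading still puts the load near the lower edge. In one harder press it moved towards the other edge, so I take the remaining tilt error to be about 0.01 rad.
- **Face bottomed once:** that harder press reached about 13 N and touched the hard stop for a moment, well below the 30 N limit. I backed off from it afterwards.
- **Bystanders:** I never went near the screw box, and the arm only passed clear of the blue slide and the jar. I took no closing picture of any of them.

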